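# Make up two water-sampling kits from the stock

## Task

Make up the two sampling kits from the stock. The orange carrier gets the brown bottle with the black cap and the red-capped tube; the grey carrier gets the bottle with the green cap, the yellow-capped tube and the timer, because that test is timed. Bottles go upright into the round wells, tubes down through both plates of the tube guides until they stand on the tray, the timer flat and face up in the square pocket; set everything down rather than dropping it, and leave the blue-capped bottle and tube where they are.

Things in the scene. Friction and masses are not known exactly. Their poses are not given: they have to be found in the camera images.
- kit_orange: Orange kit carrier, left or right of the stock: fixed open tray 104 (x) by 256 (y), rim 14 high. Origin: centre of underside; y points from tube guide to timer pocket, ahead (+x) within 0.2 rad. In mm, all at x 0, floors z 6: tube guide y -90 (two white plates, tops z 28 and 58, 31 mm bores in line); round bottle well y -6 (61 wide, top z 26); timer pocket y +78 (inside 78 by 82, walls to z 15).
- kit_grey: Grey kit carrier, left or right of the stock: fixed open tray 104 (x) by 256 (y), rim 14 high. Origin: centre of underside; y points from tube guide to timer pocket, ahead (+x) within 0.2 rad. In mm, all at x 0, floors z 6: tube guide y -90 (two white plates, tops z 28 and 58, 31 mm bores in line); round bottle well y -6 (61 wide, top z 26); timer pocket y +78 (inside 78 by 82, walls to z 15).
- stock_rack: White fixed rack for three tubes, 66 (x) by 190 (y) mm, long side roughly across in front of the robot. Origin: centre of underside. Two bored plates, tops at z 28 and 58 mm; 31 mm bores in line at y -60, 0 and +60, floor z 6. Which tube stands in which bore varies. (Mind the room: a wall shelf and its brackets hang over the bench beyond x 0.62 m, about 0.6 m up.)
- tube_red: 30 ml conical centrifuge tube, clear, white band, red screw cap. 98 mm long, body 28 across, cap 35 across from 82 mm up; tip a 16 mm cone ending in an 8 mm flat. Origin at the tip, z up the tube; about 35 g. Stands in a bore of the stock rack, 1.5 mm free all round, perhaps leaning a little. For the orange kit.
- tube_yellow: 30 ml conical centrifuge tube, clear, white band, yellow screw cap. 98 mm long, body 28 across, cap 35 across from 82 mm up; tip a 16 mm cone ending in an 8 mm flat. Origin at the tip, z up the tube; about 35 g. Stands in a bore of the stock rack, 1.5 mm free all round, perhaps leaning a little. For the grey kit.
- tube_blue: 30 ml conical centrifuge tube, clear, white band, blue screw cap. 98 mm long, body 28 across, cap 35 across from 82 mm up; tip a 16 mm cone ending in an 8 mm flat. Origin at the tip, z up the tube; about 35 g. Stands in a bore of the stock rack, 1.5 mm free all round, perhaps leaning a little. Spare, for neither kit.
- bottle_amber: Brown (amber) bottle, black screw cap, round, 46 mm across, 86 mm high over the cap (body straight up to about 55 mm). Origin: centre of its underside, z up; about 120 g. Stands upright on the bench in the stock. For the orange kit.
- bottle_green: Yellow-labelled bottle, green screw cap, round, 44 mm across, 90 mm high over the cap (body straight up to about 55 mm). Origin: centre of its underside, z up; about 120 g. Stands upright on the bench in the stock. For the grey kit.
- bottle_blue: White-labelled bottle, blue screw cap, round, 56 mm across, 105 mm high over the cap (body straight up to about 65 mm). Origin: centre of its underside, z up; about 230 g. Stands upright on the bench in the stock. Spare, for neither kit.
- timer: White laboratory timer with a grey display, a flat box 60 mm in x, 64 mm in y, 28 mm high, face up on the bench in the stock. Origin: centre of its underside, z up; about 70 g. For the grey kit.
There are look-alikes about, which are no part of the job. What is shaped like the bottle_green but purple is not meant. Leave any purple look-alike of the tube_red alone.

How it is judged (in metres and radians):
At the end, for the whole second after the job is handed in: All in their own carrier, on its floor, still, released: bottles within 12 mm of the well middle, upright to 0.12 rad; tubes through both bores, tip within 7 mm, lean under 0.15 rad; timer within 14 mm, flat to 0.12 rad; blue-capped bottle and tube moved under 30 mm (x of bottle_amber in the frame of kit_orange between -0.012 and 0.012 m and y of bottle_amber in the frame of kit_orange between -0.018 and 0.006 m and z of bottle_amber in the frame of kit_orange between 0.002 and 0.01 m and angle between each of bottle_amber, bottle_green, timer's own z axis and vertical below 0.12 rad and linear speed of each of bottle_amber, tube_red, bottle_green, tube_yellow, timer below 0.03 m/s and contact force between the fingers and bottle_amber below 0.1 N and x of tube_red in the frame of kit_orange between -0.007 and 0.007 m and y of tube_red in the frame of kit_orange between -0.097 and -0.083 m and z of tube_red in the frame of kit_orange between 0.002 and 0.011 m and angle between each of tube_red, tube_yellow's own z axis and vertical below 0.15 rad and contact force between the fingers and tube_red below 0.1 N and x of bottle_green in the frame of kit_grey between -0.012 and 0.012 m and y of bottle_green in the frame of kit_grey between -0.018 and 0.006 m and z of bottle_green in the frame of kit_grey between 0.002 and 0.01 m and contact force between the fingers and bottle_green below 0.1 N and x of tube_yellow in the frame of kit_grey between -0.007 and 0.007 m and y of tube_yellow in the frame of kit_grey between -0.097 and -0.083 m and z of tube_yellow in the frame of kit_grey between 0.002 and 0.011 m and contact force between the fingers and tube_yellow below 0.1 N and x of timer in the frame of kit_grey between -0.014 and 0.014 m and y of timer in the frame of kit_grey between 0.064 and 0.092 m and z of timer in the frame of kit_grey between 0.002 and 0.01 m and contact force between the fingers and timer below 0.1 N and distance of each of bottle_blue, tube_blue from where it was at the start of the episode below 0.03 m); the robot touches nothing.
It fails at once if the spare blue-capped bottle or tube is moved 30 mm or more (distance of any of bottle_blue, tube_blue from where it was at the start of the episode above 0.03 m).
It fails at once if a thing of the kits is dropped: it falls free of the fingers at more than 0.8 m/s (a drop of some 30 mm) ((linear speed of bottle_amber above 0.8 m/s and contact force between the fingers and bottle_amber below 0.01 N) or (linear speed of tube_red above 0.8 m/s and contact force between the fingers and tube_red below 0.01 N) or (linear speed of bottle_green above 0.8 m/s and contact force between the fingers and bottle_green below 0.01 N) or (linear speed of tube_yellow above 0.8 m/s and contact force between the fingers and tube_yellow below 0.01 N) or (linear speed of timer above 0.8 m/s and contact force between the fingers and timer below 0.01 N)).
It also fails if it takes over 131 s, if anything falls off the work surface, if the arm or the gripper's body presses on something with over 40 N, if the wrist force passes 120 N, or if a joint passes its speed limit or range.

## Robot

A 7-joint arm with a two-finger parallel gripper is mounted at the origin on a cart in front of the work surface, level with it; the furniture and walls round the work are solid. World frame = base frame: x ahead of the robot, y to its left, z up, the work surface at z = 0. Lengths are in mm, angles in rad, forces in N, time in s.
With the tool pointing down it reaches from about 400 to 875 mm from the base axis. Payload 4.4 kg.
Tool frame: the origin (TCP) lies midway between the tips of the shut fingers; the grasp point (between the pads) lies 19 mm behind it; z points along the fingers, y is the line along which they close (so a half turn about z gives the same grasp; the last joint's range is limited). The gripper opens to 85 mm and grips with 20 to 120 N. Pads are 22 mm wide; open, the fingers measure 114 mm over their backs; the gripper's body (76 mm by 85 mm) begins 54 mm behind the grasp point. The pads swing forward as they close: fully open they stand 13 mm farther back than shut.
Start: joints at [1.2, 0.628, 0.038, 1.517, -0.027, 0.996, -0.02], TCP at [195.094, -620.045, 231.313] pointing down, gripper open.
Joint ranges: [-3.06, 3.06], [-0.37, 2.12], [-1.25, 1.32], [0.18, 2.47], [-1.1, 4.24], [0.23, 1.98], [-2.94, 2.94]. Speed limits (rad/s): [2.57, 2.57, 3.14, 3.14, 3.14, 3.14, 3.14].

## Interface

Orientations are given as [roll, pitch, yaw] about the fixed x, y, z axes, in that order (R = Rz(yaw) Ry(pitch) Rx(roll)).
In Python, from cell import monitor, cams, ctrl gives the robot as it stands.
- The arm moves only by the tool drive_tool, never from a script. Its argument "motion" is a list of rows, each an object with "fingers": the opening, from 0 (shut) to 1 (fully open); "linear": the shift along the tool's x, y, z in m, a list of three; "twist": the turn about the tool's z in rad. In form: [{"fingers": fingers, "linear": [x, y, z], "twist": twist}, ...]. A call has 1 to 5 rows; each row shifts and turns the commanded pose from where the row before left it, along the tool's axes as they then stand; what a row does not reach is not made up. A row lasts 1/12 s, in which the tool goes at most 41.7 mm and 7.16 degrees, less where a joint would pass 70% of its speed; a pose out of reach is approached as far as the arm can. A call with a gripper value outside its range is refused whole. The fingers move at their own pace and stop on an object; the grip force is fixed at half the most. Time passes only in rows, so rows that do not move let the fingers close. It gives the time, the measured TCP pose, the force, the opening and the grip force at its end, in the units of the state.
- monitor.read_state(): the state, without advancing time (a new reading comes with each control period).
- cams.get_image(name): name is "scene" or "top" or "wrist"; returns a dict with "color" (400x640x3 uint8, blue, green, red), "K" (3x3 intrinsics, pixels), "R" (3x3) and "t" (3): a world point X has camera coordinates R X + t. Camera axes: x right, y down, z forward; pixel columns grow to the right and rows downward; lengths in mm; the calibration is good to about 2 mm. A picture is of the moment at which its call begins. There is no depth.
- ctrl.finish_job(): hands the job in; it is judged then, once.
The state is a dict: "clock": time; "qpos": joint angles; "qd": joint speeds; "tau": joint torques, N m; "eef_pos": TCP position; "tool_rot": TCP orientation; "force": force on the tool from outside, world axes, zero at the start; "torque": the same for the moment, N m; "width": finger opening in mm; "gripper_force": force on a finger pad.
Only numpy, scipy, OpenCV 4.12 (cv2) and the standard library are available. Lean on these libraries where they do the work, as an engineer would, in place of code of your own. Each camera call takes 0.05 s, during which the arm holds its last target. There are 200 camera calls.

## Working session

There is one attempt and no reset: what is moved stays moved. The work goes in short steps, Python scripts to look and compute and a tool call to move; the robot and the scene stay as the last step left them, time stands still between calls to the robot, and variables do not carry over. Pictures are saved under pics/ and viewed, at most 14 in all, crops included, and the job is handed in when it is done.

Besides the shell and the picture viewer there is one more tool, called as name(argument=value, ...) on one line, values as JSON. drive_tool: Moves the arm, as the interface text tells. Its arguments: {"type":"object","properties":{"motion":{"type":"array"}},"required":["motion"]}

```bash
ls; mkdir -p pics
python3 - <<'E'
from cell import monitor,cams,ctrl
import cv2,pickle
s=monitor.read_state(); print({k:s[k] for k in('clock','qpos','eef_pos','tool_rot','width','force')})
d={}
for n in('scene','top','wrist'):
    d[n]=cams.get_image(n); cv2.imwrite(f'pics/{n}0.png',d[n]['color']); print(n,d[n]['K'].round(1).tolist(),d[n]['R'].round(3).tolist(),d[n]['t'].round(1).tolist())
pickle.dump(d,open('im0.pkl','wb'))
E
```

```text
pics
{'clock': 0.0, 'qpos': array([ 1.20018662,  0.62933726,  0.03843184,  1.51838815, -0.02697428,
        0.99627978, -0.0200068 ]), 'eef_pos': array([ 194.90946649, -619.42940185,  230.38820908]), 'tool_rot': array([-3.13969833e+00,  4.05290393e-05,  3.04824671e-01]), 'width': 85.57057853543567, 'force': array([ 0.14436855,  0.107665  , -0.99156634])}
scene [[364.8, 0.0, 320.2], [0.0, 364.8, 194.6], [0.0, 0.0, 1.0]] [[-0.876, -0.481, -0.017], [-0.302, 0.575, -0.76], [0.375, -0.661, -0.649]] [377.9, 161.6, 711.9]
top [[480.6, 0.0, 315.2], [0.0, 480.6, 199.2], [0.0, 0.0, 1.0]] [[0.007, -1.0, -0.016], [-0.988, -0.004, -0.154], [0.154, 0.016, -0.988]] [-0.3, 437.3, 1147.8]
wrist [[300.1, 0.0, 322.4], [0.0, 300.1, 204.7], [0.0, 0.0, 1.0]] [[0.301, -0.954, -0.003], [-0.918, -0.291, 0.269], [-0.257, -0.079, -0.963]] [-649.1, -36.5, 378.5]
```

View pics/top0.png

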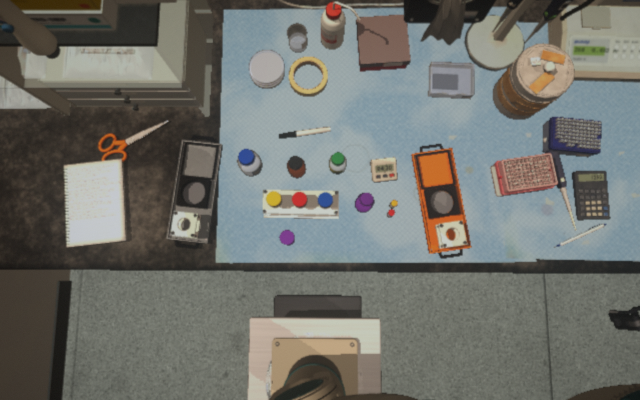

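View pics/scene0.png

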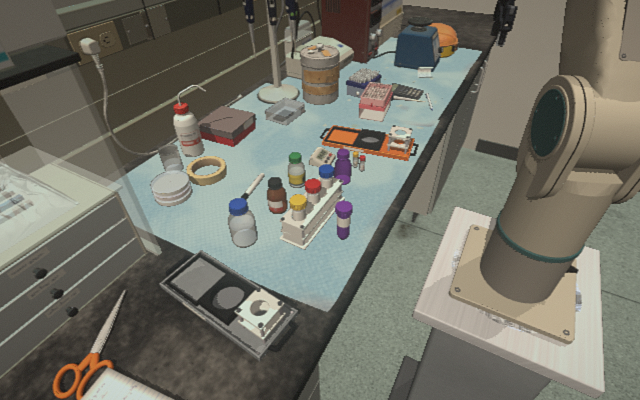

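Top view: grey carrier on the left at about (195,190), orange on the right at (440,200). The tubes, yellow/red/blue from the left, are in the rack at (274,200), (299,200) and (325,200). Bottles: blue (249,160), amber (296,165), green (337,160); timer (384,169). Purple look-alikes are at (365,202) and (287,237).

```bash
cat > h.py <<'E'
import numpy as np,cv2,pickle
def ray(im,u,v,z):
    K,R,t=im['K'],im['R'],np.array(im['t']).ravel()
    d=R.T@np.linalg.inv(K)@np.array([u,v,1.]); c=-R.T@t
    return (c+d*(z-c[2])/d[2])
def proj(im,X):
    p=im['K']@(im['R']@np.array(X,float)+np.array(im['t']).ravel()); return p[:2]/p[2]
H=dict(red=((0,6),(172,180)),orange=((7,16),),yellow=((20,32),),green=((45,85),),blue=((108,124),),purple=((130,160),))
def blobs(im,col,smin=120,vmin=50,amin=25,box=None):
    h=cv2.cvtColor(im['color'],cv2.COLOR_BGR2HSV); m=0
    for a,b in H[col]: m=m|cv2.inRange(h,(a,smin,vmin),(b,255,255))
    if box: 
        mm=np.zeros_like(m); x0,y0,x1,y1=box; mm[y0:y1,x0:x1]=1; m=m*mm
    n,l,s,c=cv2.connectedComponentsWithStats(m)
    return [(s[i,4],c[i].round(1).tolist(),s[i,:4].tolist(),l==i) for i in range(1,n) if s[i,4]>=amin]
E
python3 - <<'E'
from h import *
d=pickle.load(open('im0.pkl','rb')); im=d['top']
print('campos',{k:(-v['R'].T@v['t']).round() for k,v in d.items()})
for col,z in(('yellow',104),('red',104),('blue',104),('green',90),('orange',14),('purple',95)):
    for a,c,b,m in blobs(im,col,box=(160,130,480,260)): 
        e='' if col!='orange' else cv2.minAreaRect(np.argwhere(m)[:,::-1].astype(np.float32))
        print(col,a,c,b,ray(im,*c,z).round(1),e)
cv2.imwrite('pics/topc.png',cv2.resize(im['color'][130:260,160:480],None,fx=2.5,fy=2.5,interpolation=cv2.INTER_CUBIC))
E
```

```text
campos {'scene': array([113., 560., 592.]), 'top': array([ 255.,  -17., 1201.]), 'wrist': array([ 259., -600.,  373.])}
yellow 175 [273.3, 198.5] [266, 191, 15, 15] [427.5  98.  104. ] 
yellow 29 [393.6, 202.7] [391, 200, 6, 6] [ 418.9 -179.6  104. ] 
red 179 [299.0, 199.0] [292, 192, 15, 15] [426.6  38.4 104. ] 
red 31 [390.8, 212.2] [388, 209, 6, 7] [ 396.9 -172.8  104. ] 
blue 178 [245.7, 156.2] [239, 149, 15, 15] [527.8 164.9 104. ] 
blue 158 [324.8, 199.5] [318, 193, 14, 14] [425.7 -21.2 104. ] 
green 88 [337.3, 158.2] [332, 153, 11, 11] [527.1 -50.5  90. ] 
orange 1349 [438.7, 210.2] [412, 148, 59, 105] [ 414.1 -304.3   14. ] ((440.4559631347656, 200.50799560546875), (102.76969909667969, 41.85919952392578), 79.69515228271484)
orange 1008 [435.0, 169.5] [417, 152, 36, 36] [ 517.3 -298.4   14. ] ((435.05999755859375, 169.5800018310547), (33.36214065551758, 31.0366268157959), 79.69515228271484)
orange 76 [297.0, 171.2] [289, 165, 15, 11] [511.7  48.9  14. ] ((296.7097473144531, 170.81219482421875), (8.730379104614258, 14.736881256103516), 77.90524291992188)
orange 69 [450.3, 234.0] [446, 229, 9, 11] [ 355.1 -330.8   14. ] ((450.50006103515625, 234.00003051757812), (9.192388534545898, 7.77817440032959), 45.0)
purple 203 [363.8, 201.9] [356, 194, 17, 17] [ 421.8 -111.9   95. ] 
purple 144 [286.6, 237.1] [280, 231, 14, 13] [339.   66.4  95. ]
```

View pics/topc.png

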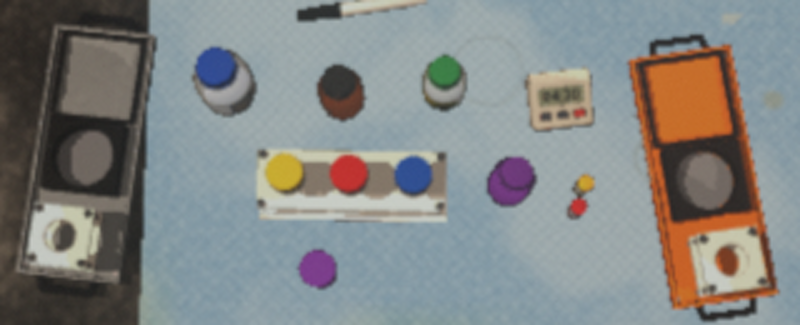

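```bash
cat > plan.py <<'E'
import sys,numpy as np,json
from cell import monitor
from scipy.spatial.transform import Rotation as Ro
# usage: plan.py fingers x,y,z[,yaw,n] ...   prints rows as [dx,dy,dz tool mm, twist]
s=monitor.read_state(); p=np.array(s['eef_pos']); R=Ro.from_euler('xyz',s['tool_rot']); yaw=s['tool_rot'][2]
print('t',round(s['clock'],2),'at',p.round(1),s['tool_rot'].round(3),'w',round(s['width'],1),'gf',round(s['gripper_force'],1))
for a in sys.argv[1:]:
    v=[float(k) for k in a.split(',')]; tgt=np.array(v[:3]); ty=v[3] if len(v)>3 else 1.5708
    dw=tgt-p; tw=(yaw-ty); n=int(np.ceil(max(np.linalg.norm(dw)/38,abs(tw)/.12,1)))
    if abs(tw)<.01: print(n,'x',(Ro.from_euler('xyz',[np.pi,0,yaw]).inv().apply(dw)/n/1000).round(4).tolist())
    else:
        for i in range(n): print((Ro.from_euler('xyz',[np.pi,0,yaw-tw*i/n]).inv().apply(dw/n)/1000).round(4).tolist(),round(tw/n,4))
    p=tgt;yaw=ty
E
python3 plan.py 430,-300,330
```

```text
t 0.15 at [ 194.9 -619.6  230.6] [-3.14   0.     0.305] w 85.4 gf 0.0
[0.0291, -0.0213, -0.009] -0.1151
[0.0314, -0.0178, -0.009] -0.1151
[0.0332, -0.0141, -0.009] -0.1151
[0.0346, -0.0102, -0.009] -0.1151
[0.0355, -0.0062, -0.009] -0.1151
[0.036, -0.002, -0.009] -0.1151
[0.036, 0.0021, -0.009] -0.1151
[0.0355, 0.0062, -0.009] -0.1151
[0.0346, 0.0103, -0.009] -0.1151
[0.0332, 0.0142, -0.009] -0.1151
[0.0313, 0.0179, -0.009] -0.1151
```

drive_tool(motion=[{"fingers": 1, "linear": [0.029, -0.021, -0.009], "twist": -0.115}, {"fingers": 1, "linear": [0.031, -0.018, -0.009], "twist": -0.115}, {"fingers": 1, "linear": [0.033, -0.014, -0.009], "twist": -0.115}, {"fingers": 1, "linear": [0.035, -0.01, -0.009], "twist": -0.115}, {"fingers": 1, "linear": [0.036, -0.006, -0.009], "twist": -0.115}])

```text
clock: 0.57
eef_pos: [302.9, -473.4, 276.5]
tool_rot: [-3.141, -0.0, 0.885]
force: [0.4, 0.1, -0.4]
width: 85.4
gripper_force: 0.0
```

drive_tool(motion=[{"fingers": 1, "linear": [0.036, -0.002, -0.009], "twist": -0.115}, {"fingers": 1, "linear": [0.036, 0.002, -0.009], "twist": -0.115}, {"fingers": 1, "linear": [0.036, 0.006, -0.009], "twist": -0.115}, {"fingers": 1, "linear": [0.035, 0.01, -0.009], "twist": -0.115}, {"fingers": 1, "linear": [0.033, 0.014, -0.009], "twist": -0.115}])

```text
clock: 0.98
eef_pos: [409.4, -327.1, 321.7]
tool_rot: [-3.141, 0.0, 1.46]
force: [-0.4, -1.0, -0.8]
width: 85.5
gripper_force: 0.0
```

drive_tool(motion=[{"fingers": 1, "linear": [0.031, 0.018, -0.009], "twist": -0.115}, {"fingers": 1, "linear": [0, 0, 0], "twist": 0}, {"fingers": 1, "linear": [0, 0, 0], "twist": 0}])

```text
clock: 1.23
eef_pos: [431.9, -298.1, 330.9]
tool_rot: [3.14, 0.0, 1.574]
force: [0.1, -0.1, -0.6]
width: 85.7
gripper_force: 0.0
```

```bash
python3 plan.py
python3 - <<'E'
from h import *
from cell import cams
im=cams.get_image('wrist'); pickle.dump(im,open('w1.pkl','wb')); print(-im['R'].T@im['t'])
cv2.imwrite('pics/w1.png',im['color'])
E
```

```text
t 1.23 at [ 431.9 -298.1  330.9] [3.14  0.    1.574] w 85.7 gf 0.0
[ 430.53608872 -230.30764139  473.01071727]
```

View pics/w1.png

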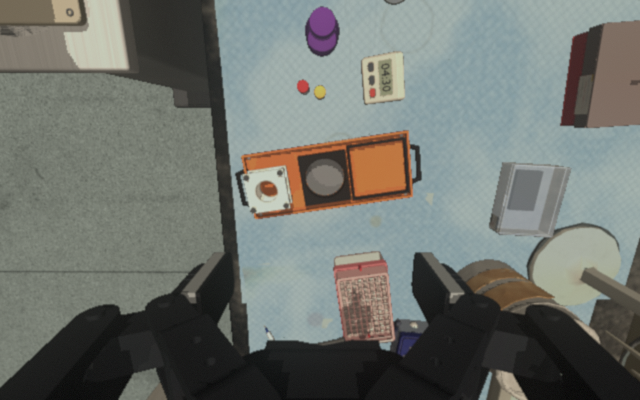

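The wrist view shows the orange carrier with its guide at (267,189), well (324,177) and pocket (379,166). The timer is at (383,78).

```bash
cat >> h.py <<'E'
def white(im,box,vmin=150,smax=60):
    x0,y0,x1,y1=box; h=cv2.cvtColor(im['color'][y0:y1,x0:x1],cv2.COLOR_BGR2HSV)
    m=cv2.inRange(h,(0,0,vmin),(180,smax,255))
    c,hi=cv2.findContours(m,cv2.RETR_CCOMP,cv2.CHAIN_APPROX_NONE,offset=(x0,y0))
    out=[]
    for k,g in zip(c,hi[0]):
        a=cv2.contourArea(k)
        if a>60: out.append((g[3]>=0,a,cv2.minAreaRect(k),cv2.fitEllipse(k) if len(k)>5 else None))
    return out
E
python3 - <<'E'
from h import *
im=pickle.load(open('w1.pkl','rb'))
h=cv2.cvtColor(im['color'],cv2.COLOR_BGR2HSV)
for uv in((267,170),(267,189),(324,177),(370,92),(300,160),(379,166)): print(uv,h[uv[1],uv[0]])
m=cv2.inRange(h,(5,120,60),(17,255,255)); m[:,:225]=0; m[:125]=0; m[225:]=0; m[:,425:]=0
r=cv2.minAreaRect(np.argwhere(m)[:,::-1].astype(np.float32)); bp=cv2.boxPoints(r); P=np.array([ray(im,*q,14) for q in bp]); print(r,P.round(1).tolist(),P.mean(0).round(1))
e=[np.linalg.norm(P[i]-P[(i+1)%4]).round(1) for i in range(4)]; print(e)
print('guide')
for o in white(im,(235,155,300,225),smax=90): print(o[0],o[1],o[2],ray(im,*o[2][0],58).round(1), ray(im,*o[3][0],58).round(1))
print('timer')
for o in white(im,(345,40,420,115),smax=90,vmin=140):
  P=[ray(im,*q,28).round(1) for q in cv2.boxPoints(o[2])]; print(o[0],o[1],o[2],P,np.mean(P,0))
# pocket floor: orange component
n,l,s,c=cv2.connectedComponentsWithStats(m)
for i in range(1,n):
  if s[i,4]>200: print(s[i],c[i],ray(im,*c[i],6).round(1),cv2.minAreaRect(np.argwhere(l==i)[:,::-1].astype(np.float32)))
E
```

```text
(267, 170) [ 33  27 189]
(267, 189) [ 10 156 116]
(324, 177) [ 17  28 128]
(370, 92) [  4 146 176]
(300, 160) [17 35 51]
(379, 166) [ 13 169 192]
((328.8399658203125, 174.87998962402344), (65.90235137939453, 168.8571014404297), 81.8698959350586) [[307.8, -279.5, 14.0], [558.4, -243.2, 14.0], [581.2, -343.0, 14.0], [315.6, -383.6, 14.0]] [ 440.7 -312.3   14. ]
[np.float64(253.3), np.float64(102.3), np.float64(268.7), np.float64(104.4)]
guide
False 2428.0 ((267.0, 194.5), (64.0, 59.0), 0.0) [ 353.1 -331.5   58. ] [ 351.9 -334.6   58. ]
True 258.5 ((266.0, 188.0), (22.0, 16.0), 0.0) [ 352.1 -322.    58. ] [ 352.8 -322.5   58. ]
False 92.0 ((239.0, 163.0), (16.0, 8.0), 90.0) [ 316.5 -286.9   58. ] [ 315.4 -286.5   58. ]
timer
False 5476.0 ((382.0, 77.0), (74.0, 74.0), 90.0) [array([ 461.2, -126.2,   28. ]), array([ 560. , -125.7,   28. ]), array([ 568.7, -220.3,   28. ]), array([ 463.5, -220.8,   28. ])] [ 513.35 -173.25   28.  ]
True 61.0 ((371.5, 79.5), (7.0, 11.0), 0.0) [array([ 494.4, -182.1,   28. ]), array([ 493.8, -168. ,   28. ]), array([ 503.4, -168. ,   28. ]), array([ 504.2, -
[... 449 characters left out ...]
,   28. ]), array([ 501.9, -165.5,   28. ])] [ 496.775 -158.6     28.   ]
True 97.5 ((362.38037109375, 82.72599792480469), (45.39739990234375, 5.2514495849609375), 82.05652618408203) [array([ 477.6, -151.3,   28. ]), array([ 484.6, -150.3,   28. ]), array([ 495.8, -208.3,   28. ]), array([ 488.5, -209.3,   28. ])] [ 486.625 -179.8     28.   ]
[ 242  131  171   88 3337] [317.76296074 171.39706323] [ 424.6 -306.6    6. ] ((328.8399658203125, 174.87998962402344), (65.90235137939453, 168.8571014404297), 81.8698959350586)
[ 349  140   58   57 2706] [377.67738359 168.18699187] [ 518.3 -301.1    6. ] ((378.0399475097656, 168.27999877929688), (50.34600830078125, 55.15433120727539), 81.8698959350586)
```

drive_tool(motion=[{"fingers": 1, "linear": [-0.023, -0.02, 0.02], "twist": 0}, {"fingers": 1, "linear": [-0.023, -0.02, 0.02], "twist": 0}, {"fingers": 1, "linear": [-0.023, -0.02, 0.02], "twist": 0}, {"fingers": 1, "linear": [-0.023, -0.02, 0.02], "twist": 0}, {"fingers": 1, "linear": [0, 0, 0], "twist": 0}])

```text
clock: 1.7
eef_pos: [340.8, -397.1, 245.9]
tool_rot: [-3.131, -0.002, 1.557]
force: [-1.3, 0.1, 0.1]
width: 85.5
gripper_force: 0.0
```

drive_tool(motion=[{"fingers": 1, "linear": [0, 0, 0], "twist": 0}])

```text
clock: 1.78
eef_pos: [346.3, -394.1, 248.4]
tool_rot: [-3.138, -0.002, 1.562]
force: [1.0, 0.9, 0.5]
width: 85.3
gripper_force: 0.0
```

```bash
cat >> h.py <<'E'
def hole(im,X,box=70,tag=None,hue=(5,60),vmin=110,smax=90):
    """white plate near expected point X (world): plate outline and bore"""
    u,v=proj(im,X); x0,y0=max(int(u)-box,0),max(int(v)-box,0); c=im['color'][y0:y0+2*box,x0:x0+2*box]
    h=cv2.cvtColor(c,cv2.COLOR_BGR2HSV); m=cv2.inRange(h,(hue[0],0,vmin),(hue[1],smax,255))
    cs,hi=cv2.findContours(m,cv2.RETR_CCOMP,cv2.CHAIN_APPROX_NONE,offset=(x0,y0))
    for k,g in zip(cs,hi[0]):
        if cv2.contourArea(k)>150:
            e=cv2.fitEllipse(k); r=cv2.minAreaRect(k); Z=X[2]
            print('hole' if g[3]>=0 else 'outer',cv2.contourArea(k),'ell',np.round(e[0],1),np.round(e[1],1),ray(im,*e[0],Z).round(1),'rect',np.round(r[0],1),np.round(r[1],1),round(r[2],1),ray(im,*r[0],Z).round(1))
    if tag: cv2.imwrite(f'pics/{tag}.png',cv2.resize(c,None,fx=3.5,fy=3.5,interpolation=cv2.INTER_CUBIC))
E
python3 plan.py
python3 - <<'E'
from h import *
from cell import cams
im=cams.get_image('wrist'); pickle.dump(im,open('w2.pkl','wb')); print((-im['R'].T@im['t']).round(1), proj(im,(352,-323,58)))
hole(im,(352,-323,58),tag='w2c')
E
```

```text
t 1.78 at [ 346.3 -394.1  248.4] [-3.138e+00 -2.000e-03  1.562e+00] w 85.3 gf 0.0
[ 346.5 -326.6  390.8] [328.5361518  117.96732207]
outer 719.0 ell [387.4 114.6] [24.2 43.3] [ 414.5 -320.1   58. ] rect [385.5 114.5] [41. 23.] 90.0 [ 412.5 -319.9   58. ]
outer 2980.5 ell [328.2 121. ] [63.4 66.2] [ 351.6 -326.2   58. ] rect [328.3 121.4] [57.  56.1] 80.5 [ 351.8 -326.5   58. ]
hole 576.0 ell [327.8 121.5] [27.  27.3] [ 351.3 -326.6   58. ] rect [327.5 121.5] [26.9 26.9] 45.0 [ 350.9 -326.6   58. ]
```

View pics/w2c.png

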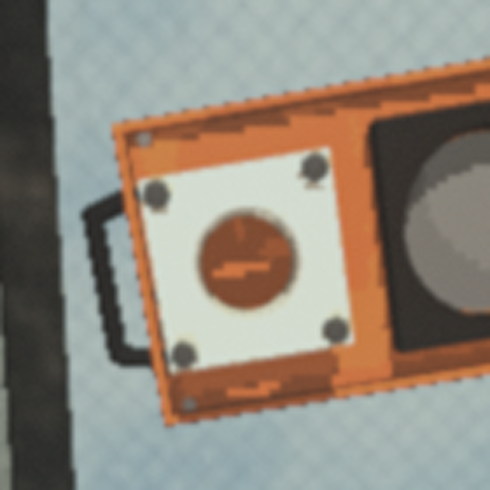

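The crop shows the orange guide plate with its bore centred at (328,121) in the image, which gives world (351.4, -326.5). Next is the stock.

drive_tool(motion=[{"fingers": 1, "linear": [0.035, 0.012, -0.005], "twist": 0}, {"fingers": 1, "linear": [0.035, 0.012, -0.005], "twist": 0}, {"fingers": 1, "linear": [0.035, 0.012, -0.005], "twist": 0}, {"fingers": 1, "linear": [0.035, 0.012, -0.005], "twist": 0}, {"fingers": 1, "linear": [0.035, 0.012, -0.005], "twist": 0}])

```text
clock: 2.25
eef_pos: [411.5, -214.8, 276.4]
tool_rot: [3.14, 0.001, 1.57]
force: [1.8, -0.7, -0.6]
width: 85.4
gripper_force: 0.0
```

drive_tool(motion=[{"fingers": 1, "linear": [0.035, 0.012, -0.005], "twist": 0}, {"fingers": 1, "linear": [0.035, 0.012, -0.005], "twist": 0}, {"fingers": 1, "linear": [0.035, 0.012, -0.005], "twist": 0}, {"fingers": 1, "linear": [0.035, 0.012, -0.005], "twist": 0}, {"fingers": 1, "linear": [0.035, 0.012, -0.005], "twist": 0}])

```text
clock: 2.67
eef_pos: [471.3, -39.4, 301.6]
tool_rot: [3.14, 0.0, 1.571]
force: [0.6, 0.3, -0.2]
width: 85.7
gripper_force: 0.0
```

drive_tool(motion=[{"fingers": 1, "linear": [0, 0, 0], "twist": 0}, {"fingers": 1, "linear": [0, 0, 0], "twist": 0}, {"fingers": 1, "linear": [0, 0, 0], "twist": 0}])

```text
clock: 2.92
eef_pos: [470.6, -41.9, 300.7]
tool_rot: [3.141, 0.001, 1.571]
force: [0.5, -0.7, 0.7]
width: 85.3
gripper_force: 0.0
```

```bash
python3 plan.py
python3 - <<'E'
from h import *
from cell import cams
im=cams.get_image('wrist'); pickle.dump(im,open('w3.pkl','wb')); print((-im['R'].T@im['t']).round(1))
for n,X in dict(red=(427,38,104),yellow=(427,98,104),blue=(427,-21,104),green=(527,-50,90)).items():
    for a,c,b,m in blobs(im,n,amin=100,smin=100):
        if np.hypot(*(np.array(c)-proj(im,X)))<40:
            k=max(cv2.findContours(m.astype('uint8'),0,1)[0],key=cv2.contourArea); print(n,a,c,b,ray(im,*c,X[2]).round(1),'circ',[np.round(x,1) for x in cv2.minEnclosingCircle(k)])
cv2.imwrite('pics/w3.png',im['color'])
# timer in w1
im=pickle.load(open('w1.pkl','rb')); h=cv2.cvtColor(im['color'],cv2.COLOR_BGR2HSV)
print(h[58,370],h[95,395],h[45,400])
E
```

```text
t 2.92 at [470.6 -41.9 300.7] [3.141e+00 1.000e-03 1.571e+00] w 85.3 gf 0.0
[469.6  25.9 442.8]
red 842 [282.7, 110.5] [267, 94, 32, 34] [427.2  36.4 104. ] circ [array([282.7, 110.5]), np.float64(16.9)]
yellow 1005 [281.7, 50.4] [265, 32, 34, 39] [428.2  95.2 104. ] circ [array([280.9,  50.8]), np.float64(19.4)]
blue 708 [283.9, 165.2] [269, 150, 30, 31] [426.6 -22.6 104. ] circ [array([284. , 165.1]), np.float64(15.2)]
green 427 [369.8, 188.1] [358, 177, 24, 23] [527.1 -52.1  90. ] circ [array([369.6, 187.9]), np.float64(11.8)]
[ 26  42 194] [ 26  43 197] [ 79  20 176]
```

View pics/w3.png

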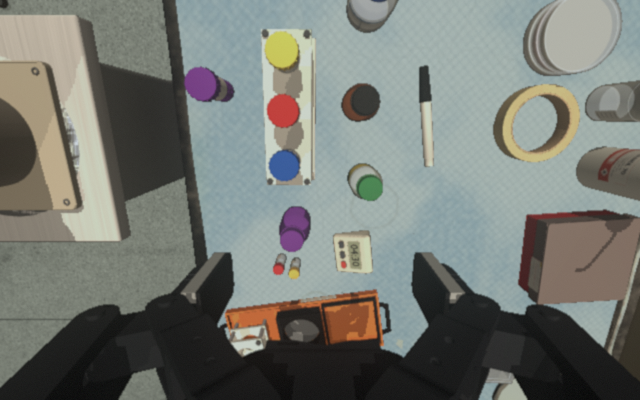

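This view has yellow at (282,50), red (283,110) and blue (284,165) in the rack. The amber cap is at (365,100), green at (370,188) and the timer at (352,252).

Run:
```python
from h import *
for f,X in(('w1',(505,-175,28)),('w3',(505,-175,28))):
    im=pickle.load(open(f+'.pkl','rb')); h=cv2.cvtColor(im['color'],cv2.COLOR_BGR2HSV)
    u,v=proj(im,X).astype(int); m=np.zeros(h.shape[:2],'uint8'); m[v-45:v+45,u-45:u+45]=cv2.inRange(h[v-45:v+45,u-45:u+45],(10,10,120),(50,110,255))
    k=max(cv2.findContours(m,0,1)[0],key=cv2.contourArea); r=cv2.minAreaRect(k); P=np.array([ray(im,*q,28) for q in cv2.boxPoints(r)])
    print(f,r,P.round(1).tolist(),P.mean(0).round(1))
im=pickle.load(open('w3.pkl','rb')); h=cv2.cvtColor(im['color'],cv2.COLOR_BGR2HSV)
m=np.zeros(h.shape[:2],'uint8'); m[75:125,335:390]=cv2.inRange(h[75:125,335:390],(0,0,0),(180,255,60)); print(h[100,366],h[104,352])
k=max(cv2.findContours(m,0,1)[0],key=cv2.contourArea);print('amber cap',cv2.contourArea(k),cv2.fitEllipse(k),ray(im,*cv2.fitEllipse(k)[0],86).round(1),cv2.minEnclosingCircle(k))
d=pickle.load(open('im0.pkl','rb')); t=d['top']; h=cv2.cvtColor(t['color'],cv2.COLOR_BGR2HSV)
# grey guide from top
hole(t,(375,292,58),box=25,hue=(0,60),smax=120)
hole(t,(351,-326,58),box=25,hue=(0,60),smax=120)
```

```text
w1 ((383.2000732421875, 77.10000610351562), (49.365821838378906, 44.280399322509766), 82.87498474121094) [[479.5, -144.8, 28.0], [538.4, -137.7, 28.0], [551.7, -200.0, 28.0], [490.4, -207.6, 28.0]] [ 515.  -172.5   28. ]
w3 ((352.5860900878906, 252.44674682617188), (43.366615295410156, 37.48179626464844), 84.80557250976562) [[484.4, -132.8, 28.0], [539.2, -127.5, 28.0], [548.2, -197.8, 28.0], [491.1, -203.6, 28.0]] [ 515.7 -165.4   28. ]
[30 18 58] [50 16 49]
amber cap 592.0 ((364.6999816894531, 100.52571105957031), (26.279802322387695, 28.822946548461914), 9.002565383911133) [517.6  47.8  86. ] ((365.0, 100.57142639160156), 14.708141326904297)
outer 798.0 ell [187.6 222.1] [31.8 41.1] [376.5 307.7  58. ] rect [190.3 223.9] [38.6 33.3] 5.0 [372.2 300.9  58. ]
outer 647.5 ell [450.9 234.5] [27.5 32.3] [ 350.2 -320.6   58. ] rect [450.8 234. ] [25.9 28.6] 78.7 [ 351.3 -320.4   58. ]
```

drive_tool(motion=[{"fingers": 1, "linear": [0.034, -0.012, 0.006], "twist": 0}, {"fingers": 1, "linear": [0.034, -0.012, 0.006], "twist": 0}, {"fingers": 1, "linear": [0.034, -0.012, 0.006], "twist": 0}, {"fingers": 1, "linear": [0.034, -0.012, 0.006], "twist": 0}, {"fingers": 1, "linear": [0.034, -0.012, 0.006], "twist": 0}])

```text
clock: 3.38
eef_pos: [410.3, 127.5, 270.2]
tool_rot: [3.141, 0.001, 1.566]
force: [0.4, -0.3, -0.1]
width: 85.3
gripper_force: 0.0
```

drive_tool(motion=[{"fingers": 1, "linear": [0.034, -0.012, 0.006], "twist": 0}, {"fingers": 1, "linear": [0.034, -0.012, 0.006], "twist": 0}, {"fingers": 1, "linear": [0.034, -0.012, 0.006], "twist": 0}, {"fingers": 1, "linear": [0, 0, 0], "twist": 0}, {"fingers": 1, "linear": [0, 0, 0], "twist": 0}])

```text
clock: 3.8
eef_pos: [374.3, 230.6, 252.1]
tool_rot: [-3.141, 0.0, 1.572]
force: [-0.1, -0.7, 0.5]
width: 85.6
gripper_force: 0.0
```

```bash
python3 plan.py
python3 - <<'E'
from h import *
from cell import cams
im=cams.get_image('wrist'); pickle.dump(im,open('w4.pkl','wb')); print((-im['R'].T@im['t']).round(1))
hole(im,(374,301,58),smax=100,hue=(0,60))
cv2.imwrite('pics/w4.png',im['color'])
E
```

```text
t 3.8 at [374.3 230.6 252.1] [-3.141  0.     1.572] w 85.6 gf 0.0
[373.4 298.4 394.3]
outer 748.0 ell [380.6 119.1] [26.2 40. ] [436.  300.3  58. ] rect [378.5 119.5] [37. 25.] 90.0 [433.9 299.9  58. ]
outer 5193.5 ell [341.3 106. ] [ 89.  145.2] [393.5 313.6  58. ] rect [342.  106.6] [107.5  91.3] 5.7 [394.3 313.   58. ]
hole 523.0 ell [319.7 106.2] [24.6 27.3] [370.5 313.3  58. ] rect [320.2 105.8] [26.9 26.2] 45.0 [371.1 313.8  58. ]
```

View pics/w4.png

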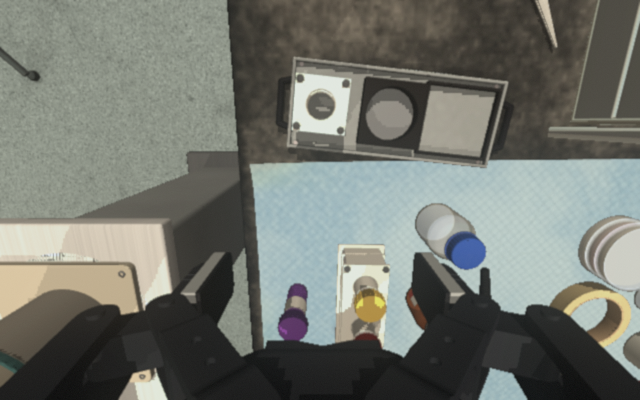

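The grey guide bore is at (320,106), the well at (390,113) and the pocket centre near (457,118).

```bash
python3 - <<'E'
from h import *
im=pickle.load(open('w4.pkl','rb'))
g=np.array([370.8,313.9])
for n,q,z in(('rim',[(293,57),(508,81),(490,166),(287,146)],14),('pocket',[(430,84),(494,92),(484,153),(421,145)],6),('screws',[(300,77),(346,84),(297,126),(341,131)],58)):
    P=np.array([ray(im,*k,z) for k in q]); print(n,P.round(1).tolist(),P.mean(0).round(1),[np.linalg.norm(P[i]-P[i-1]).round() for i in range(4)])
    d=P.mean(0)[:2]-g; print('dist',np.hypot(*d),'ang',np.arctan2(d[1],d[0]))
h=cv2.cvtColor(im['color'],cv2.COLOR_BGR2HSV); m=np.zeros(h.shape[:2],'uint8'); m[80:145,362:416]=cv2.inRange(h[80:145,362:416],(0,0,75),(180,90,255))
k=max(cv2.findContours(m,0,1)[0],key=cv2.contourArea); e=cv2.fitEllipse(k); print('well',e,ray(im,*e[0],26).round(1),ray(im,*e[0],6).round(1))
E
python3 plan.py 427,36.5,200 427,36.5,80
```

```text
rim [[339.2, 369.3, 14.0], [592.2, 344.2, 14.0], [586.4, 243.6, 14.0], [329.3, 268.0, 14.0]] [461.8 306.3  14. ] [np.float64(102.0), np.float64(254.0), np.float64(101.0), np.float64(258.0)]
dist 91.29808796449332 ang -0.08357812565765371
pocket [[503.2, 341.5, 6.0], [581.9, 332.6, 6.0], [580.6, 259.2, 6.0], [498.9, 269.0, 6.0]] [541.2 300.6   6. ] [np.float64(73.0), np.float64(79.0), np.float64(73.0), np.float64(82.0)]
dist 170.88660865449046 ang -0.07800817164669836
screws [[350.0, 342.2, 58.0], [398.0, 335.5, 58.0], [345.9, 292.9, 58.0], [393.7, 287.7, 58.0]] [371.9 314.6  58. ] [np.float64(70.0), np.float64(48.0), np.float64(67.0), np.float64(48.0)]
dist 1.2655627860528595 ang 0.5492958664634925
well ((388.8449401855469, 114.02666473388672), (45.94562530517578, 51.161460876464844), 17.396242141723633) [451.4 306.2  26. ] [455.7 306.7   6. ]
t 3.85 at [375.1 229.  252.2] [-3.141e+00  1.000e-03  1.569e+00] w 85.3 gf 0.0
6 x [-0.0321, 0.0087, 0.0087]
4 x [0.0, -0.0, 0.03]
```

drive_tool(motion=[{"fingers": 1, "linear": [-0.032, 0.0087, 0.0087], "twist": 0}, {"fingers": 1, "linear": [-0.032, 0.0087, 0.0087], "twist": 0}, {"fingers": 1, "linear": [-0.032, 0.0087, 0.0087], "twist": 0}, {"fingers": 1, "linear": [-0.032, 0.0087, 0.0087], "twist": 0}, {"fingers": 1, "linear": [-0.032, 0.0087, 0.0087], "twist": 0}])

```text
clock: 4.27
eef_pos: [418.7, 65.5, 208.7]
tool_rot: [3.141, 0.001, 1.565]
force: [0.7, 0.2, -0.2]
width: 85.1
gripper_force: 0.0
```

drive_tool(motion=[{"fingers": 1, "linear": [-0.032, 0.0087, 0.0087], "twist": 0}, {"fingers": 1, "linear": [0, 0, 0.02], "twist": 0}, {"fingers": 1, "linear": [0, 0, 0], "twist": 0}, {"fingers": 1, "linear": [0, 0, 0], "twist": 0}])

```text
clock: 4.6
eef_pos: [426.2, 36.0, 179.9]
tool_rot: [-3.139, 0.001, 1.566]
force: [-0.3, 1.0, -0.0]
width: 85.6
gripper_force: 0.0
```

```bash
python3 plan.py 427,36.5,78
python3 - <<'E'
from h import *
from cell import cams
im=cams.get_image('wrist'); pickle.dump(im,open('w5.pkl','wb'))
for X,n in (((427,36.5,104),'red'),):
    for a,c,b,m in blobs(im,n,amin=100,smin=100): print(n,a,c,b,ray(im,*c,X[2]).round(1))
print(proj(im,(427,36.5,104)))
cv2.imwrite('pics/w5.png',im['color'])
E
```

```text
t 4.6 at [426.2  36.  179.9] [-3.139e+00  1.000e-03  1.566e+00] w 85.6 gf 0.0
3 x [0.0002, 0.0003, 0.034]
red 1664 [324.1, 210.4] [302, 187, 45, 47] [426.6  38.4 104. ]
red 1305 [623.8, 331.7] [607, 304, 33, 63] [682.3 -70.7 104. ]
[324.5939262  212.73219896]
```

View pics/w5.png

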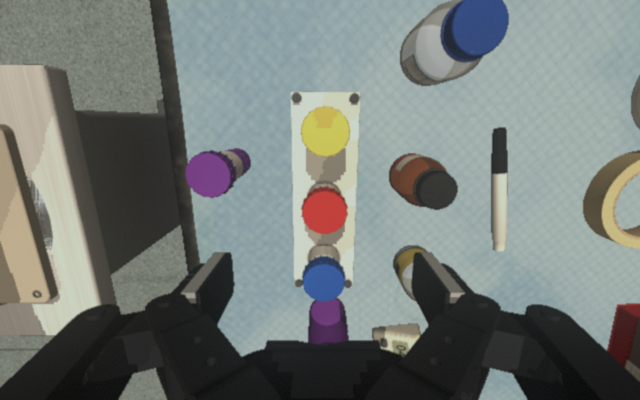

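The red cap is at (324,210), between the fingers and clear of both neighbouring caps. Going down to grasp it.

drive_tool(motion=[{"fingers": 1, "linear": [0.0013, 0.0005, 0.033], "twist": 0}, {"fingers": 1, "linear": [0, 0, 0.034], "twist": 0}, {"fingers": 1, "linear": [0, 0, 0.034], "twist": 0}, {"fingers": 1, "linear": [0, 0, 0], "twist": 0}, {"fingers": 1, "linear": [0, 0, 0], "twist": 0}])

```text
clock: 5.07
eef_pos: [426.7, 40.0, 79.1]
tool_rot: [-3.139, 0.001, 1.572]
force: [-0.1, -0.9, 0.5]
width: 85.2
gripper_force: 0.0
```

drive_tool(motion=[{"fingers": 0, "linear": [0, 0, 0], "twist": 0}, {"fingers": 0, "linear": [0, 0, 0], "twist": 0}, {"fingers": 0, "linear": [0, 0, 0], "twist": 0}, {"fingers": 0, "linear": [0, 0, 0], "twist": 0}, {"fingers": 0, "linear": [0, 0, 0], "twist": 0}])

```text
clock: 5.48
eef_pos: [428.3, 39.1, 80.6]
tool_rot: [3.139, -0.0, 1.569]
force: [-1.3, -0.5, 12.1]
width: 33.3
gripper_force: 58.3
```

drive_tool(motion=[{"fingers": 0, "linear": [0, 0, 0], "twist": 0}, {"fingers": 0, "linear": [0, 0, 0], "twist": 0}, {"fingers": 0, "linear": [0, 0, 0], "twist": 0}])

```text
clock: 5.73
eef_pos: [428.3, 39.2, 80.6]
tool_rot: [3.139, 0.0, 1.57]
force: [-1.2, -0.1, 11.6]
width: 33.4
gripper_force: 58.4
```

drive_tool(motion=[{"fingers": 0, "linear": [0, 0, -0.02], "twist": 0}, {"fingers": 0, "linear": [0, 0, -0.035], "twist": 0}, {"fingers": 0, "linear": [0, 0, -0.035], "twist": 0}, {"fingers": 0, "linear": [0, 0, -0.035], "twist": 0}, {"fingers": 0, "linear": [0, 0, -0.035], "twist": 0}])

```text
clock: 6.15
eef_pos: [426.8, 39.1, 241.4]
tool_rot: [3.141, -0.0, 1.57]
force: [0.2, -0.3, -0.5]
width: 33.0
gripper_force: 60.7
```

drive_tool(motion=[{"fingers": 0, "linear": [0, 0, 0], "twist": 0}, {"fingers": 0, "linear": [0, 0, 0], "twist": 0}])

```text
clock: 6.32
eef_pos: [428.6, 39.0, 241.4]
tool_rot: [3.136, 0.0, 1.569]
force: [-1.2, -0.9, -2.2]
width: 33.1
gripper_force: 60.8
```

```bash
python3 plan.py 351.4,-326.5,240
python3 - <<'E'
from h import *
from cell import cams,monitor
p=monitor.read_state()['eef_pos']
im=cams.get_image('wrist'); s=cams.get_image('scene');pickle.dump((im,s),open('w6.pkl','wb'))
for a,c,b,m in blobs(im,'red',amin=100,smin=100,box=(200,150,450,400)): print(a,c,b,ray(im,*c,p[2]+23).round(1))
print(proj(im,p+[0,0,23]))
u,v=proj(s,p-[0,0,30]).astype(int); print(u,v)
a=cv2.resize(s['color'][v-55:v+55,u-60:u+60],(480,440)); b=cv2.resize(im['color'][130:330,200:440],(480,400)); b=cv2.copyMakeBorder(b,0,40,0,0,0)
cv2.imwrite('pics/w6.png',np.hstack([a,b])[:, :800] if 0 else cv2.resize(np.hstack([a,b]),(800,367)))
E
```

```text
t 6.32 at [428.6  39.  241.4] [3.136 0.    1.569] w 33.1 gf 60.8
10 x [-0.0366, -0.0077, 0.0001]
4929 [322.3, 277.5] [284, 236, 77, 82] [427.7  40.1 264.4]
[324.44316391 279.68398803]
309 140
```

View pics/w6.png

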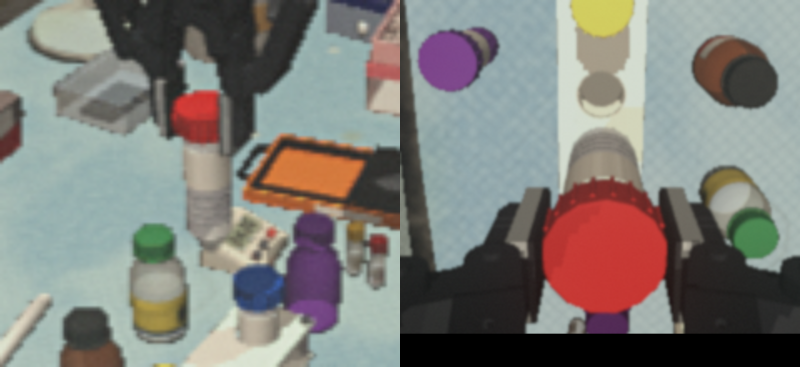

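The tube is held straight, with its cap centred on the TCP to within about 1 mm. Moving over the orange guide.

drive_tool(motion=[{"fingers": 0, "linear": [-0.0366, -0.0077, 0], "twist": 0}, {"fingers": 0, "linear": [-0.0366, -0.0077, 0], "twist": 0}, {"fingers": 0, "linear": [-0.0366, -0.0077, 0], "twist": 0}, {"fingers": 0, "linear": [-0.0366, -0.0077, 0], "twist": 0}, {"fingers": 0, "linear": [-0.0366, -0.0077, 0], "twist": 0}])

```text
clock: 6.83
eef_pos: [386.9, -145.0, 237.8]
tool_rot: [-3.138, -0.001, 1.571]
force: [0.6, 0.3, -0.9]
width: 32.7
gripper_force: 60.8
```

drive_tool(motion=[{"fingers": 0, "linear": [-0.0366, -0.0077, 0], "twist": 0}, {"fingers": 0, "linear": [-0.0366, -0.0077, 0], "twist": 0}, {"fingers": 0, "linear": [-0.0366, -0.0077, 0], "twist": 0}, {"fingers": 0, "linear": [-0.0366, -0.0077, 0], "twist": 0}, {"fingers": 0, "linear": [-0.0366, -0.0077, 0], "twist": 0}])

```text
clock: 7.25
eef_pos: [348.2, -327.7, 237.5]
tool_rot: [-3.139, -0.002, 1.57]
force: [0.1, 1.0, 0.3]
width: 33.0
gripper_force: 60.8
```

drive_tool(motion=[{"fingers": 0, "linear": [0, 0, 0], "twist": 0}, {"fingers": 0, "linear": [0, 0, 0.03], "twist": 0}, {"fingers": 0, "linear": [0, 0, 0.03], "twist": 0}, {"fingers": 0, "linear": [0, 0, 0], "twist": 0}, {"fingers": 0, "linear": [0, 0, 0], "twist": 0}])

```text
clock: 7.67
eef_pos: [348.6, -325.1, 177.3]
tool_rot: [-3.137, -0.004, 1.571]
force: [0.2, -0.5, 0.4]
width: 32.6
gripper_force: 60.8
```

```bash
python3 plan.py 351.4,-326.5,140
```

```text
t 7.67 at [ 348.6 -325.1  177.3] [-3.137 -0.004  1.571] w 32.6 gf 60.8
1 x [-0.0014, 0.0028, 0.0373]
```

drive_tool(motion=[{"fingers": 0, "linear": [-0.0014, 0.0025, 0.018], "twist": 0}, {"fingers": 0, "linear": [0, 0, 0.018], "twist": 0}, {"fingers": 0, "linear": [0, 0, 0], "twist": 0}, {"fingers": 0, "linear": [0, 0, 0], "twist": 0}])

```text
clock: 8.0
eef_pos: [352.7, -327.9, 143.7]
tool_rot: [-3.141, -0.0, 1.57]
force: [0.0, -0.5, -0.1]
width: 33.3
gripper_force: 60.8
```

drive_tool(motion=[{"fingers": 0, "linear": [0, 0, 0.01], "twist": 0}, {"fingers": 0, "linear": [0, 0, 0], "twist": 0}, {"fingers": 0, "linear": [0, 0, 0], "twist": 0}])

```text
clock: 8.25
eef_pos: [352.6, -328.2, 133.5]
tool_rot: [3.141, 0.0, 1.57]
force: [0.0, -0.2, -0.3]
width: 33.5
gripper_force: 60.8
```

```bash
python3 plan.py 351.4,-326.5,120
python3 - <<'E'
from h import *
from cell import cams,monitor
print(monitor.read_state()['force'])
im=cams.get_image('wrist'); s=cams.get_image('scene');p=monitor.read_state()['eef_pos'];pickle.dump((im,s),open('w7.pkl','wb'))
u,v=proj(s,p-[0,0,40]).astype(int)
a=cv2.resize(s['color'][v-40:v+40,u-40:u+40],(400,400)); b=cv2.resize(im['color'][130:330,220:420],(400,400))
cv2.imwrite('pics/w7.png',np.hstack([a,b]))
E
```

```text
t 8.25 at [ 352.6 -328.2  133.5] [3.141 0.    1.57 ] w 33.5 gf 60.8
1 x [0.0017, -0.0012, 0.0135]
[ 0.04775134 -0.19210322 -0.27918968]
```

View pics/w7.png

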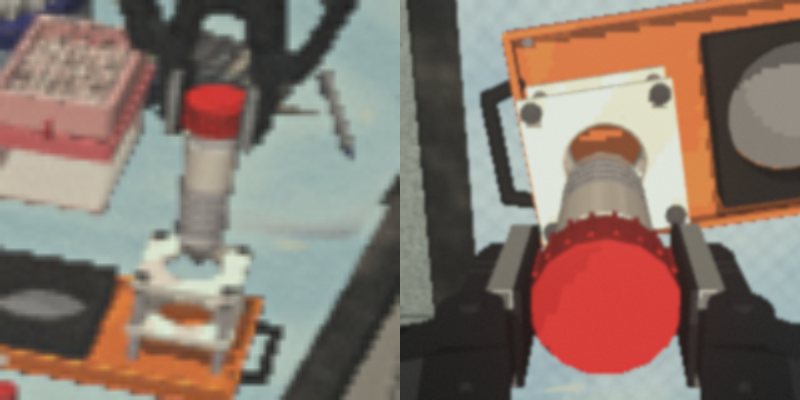

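The tip is just above the guide's upper bore and the tube is vertical. Lowering in steps and watching the force.

drive_tool(motion=[{"fingers": 0, "linear": [0.0015, -0.001, 0.004], "twist": 0}, {"fingers": 0, "linear": [0, 0, 0.005], "twist": 0}, {"fingers": 0, "linear": [0, 0, 0.005], "twist": 0}, {"fingers": 0, "linear": [0, 0, 0], "twist": 0}])

```text
clock: 8.68
eef_pos: [351.0, -326.2, 118.1]
tool_rot: [-3.14, -0.001, 1.57]
force: [-0.3, 0.4, -0.4]
width: 32.6
gripper_force: 60.8
```

drive_tool(motion=[{"fingers": 0, "linear": [0, 0, 0.004], "twist": 0}, {"fingers": 0, "linear": [0, 0, 0.004], "twist": 0}, {"fingers": 0, "linear": [0, 0, 0], "twist": 0}])

```text
clock: 8.93
eef_pos: [351.9, -326.2, 110.4]
tool_rot: [3.141, -0.001, 1.57]
force: [0.7, 1.9, -1.7]
width: 33.2
gripper_force: 60.7
```

```bash
python3 plan.py 351.4,-326.5,81
```

```text
t 8.93 at [ 351.9 -326.2  110.4] [ 3.141e+00 -1.000e-03  1.570e+00] w 33.2 gf 60.7
1 x [-0.0003, -0.0005, 0.0294]
```

drive_tool(motion=[{"fingers": 0, "linear": [0.0006, 0, 0.004], "twist": 0}, {"fingers": 0, "linear": [0, 0, 0.004], "twist": 0}, {"fingers": 0, "linear": [0, 0, 0.004], "twist": 0}, {"fingers": 0, "linear": [0, 0, 0], "twist": 0}])

```text
clock: 9.27
eef_pos: [351.6, -325.7, 98.3]
tool_rot: [-3.141, -0.001, 1.57]
force: [1.8, 1.1, -1.8]
width: 33.3
gripper_force: 60.7
```

drive_tool(motion=[{"fingers": 0, "linear": [0, 0, 0.004], "twist": 0}, {"fingers": 0, "linear": [0, 0, 0.004], "twist": 0}, {"fingers": 0, "linear": [0, 0, 0.003], "twist": 0}, {"fingers": 0, "linear": [0, 0, 0], "twist": 0}])

```text
clock: 9.6
eef_pos: [351.5, -325.8, 87.5]
tool_rot: [-3.141, -0.001, 1.57]
force: [2.3, 1.3, -2.1]
width: 32.9
gripper_force: 60.7
```

drive_tool(motion=[{"fingers": 0, "linear": [0, 0.0003, 0.003], "twist": 0}, {"fingers": 0, "linear": [0, 0, 0.003], "twist": 0}, {"fingers": 0, "linear": [0, 0, 0], "twist": 0}, {"fingers": 0, "linear": [0, 0, 0], "twist": 0}])

```text
clock: 9.93
eef_pos: [351.7, -326.0, 81.9]
tool_rot: [-3.141, -0.0, 1.57]
force: [2.2, 1.1, -2.2]
width: 33.2
gripper_force: 60.7
```

drive_tool(motion=[{"fingers": 0, "linear": [0, 0, 0.0015], "twist": 0}, {"fingers": 0, "linear": [0, 0, 0], "twist": 0}, {"fingers": 0, "linear": [0, 0, 0], "twist": 0}])

```text
clock: 10.18
eef_pos: [351.9, -326.1, 80.8]
tool_rot: [3.141, 0.0, 1.57]
force: [0.7, 2.2, 1.9]
width: 33.0
gripper_force: 61.3
```

drive_tool(motion=[{"fingers": 0.7, "linear": [0, 0, 0], "twist": 0}, {"fingers": 0.7, "linear": [0, 0, 0], "twist": 0}, {"fingers": 0.7, "linear": [0, 0, 0], "twist": 0}, {"fingers": 0.7, "linear": [0, 0, 0], "twist": 0}, {"fingers": 1, "linear": [0, 0, -0.01], "twist": 0}])

```text
clock: 10.6
eef_pos: [350.6, -325.6, 89.7]
tool_rot: [-3.139, -0.002, 1.57]
force: [-0.6, 0.5, -0.2]
width: 70.2
gripper_force: 0.0
```

drive_tool(motion=[{"fingers": 1, "linear": [0, 0, -0.035], "twist": 0}, {"fingers": 1, "linear": [0, 0, -0.035], "twist": 0}, {"fingers": 1, "linear": [0, 0, -0.035], "twist": 0}, {"fingers": 1, "linear": [0, 0, -0.035], "twist": 0}, {"fingers": 1, "linear": [0, 0, 0], "twist": 0}])

```text
clock: 11.02
eef_pos: [355.0, -328.2, 237.3]
tool_rot: [3.133, 0.008, 1.57]
force: [0.9, -0.0, -0.1]
width: 85.4
gripper_force: 0.0
```

```bash
python3 plan.py 427.3,98.3,200
python3 - <<'E'
from h import *
from cell import cams
im=cams.get_image('wrist')
for a,c,b,m in blobs(im,'red',amin=300,smin=100,box=(200,100,450,400)): print(a,c,b,ray(im,*c,104).round(1))
E
```

```text
t 11.02 at [ 355.  -328.2  237.3] [3.133 0.008 1.57 ] w 85.4 gf 0.0
12 x [0.0355, 0.006, 0.0031]
1103 [317.2, 192.7] [299, 174, 37, 39] [ 350.6 -326.7  104. ]
385 [402.5, 307.9] [396, 275, 16, 82] [ 440.5 -452.7  104. ]
```

The red tube's cap is at (350.6, -326.7) at height 104, so it is seated. Yellow next.

drive_tool(motion=[{"fingers": 1, "linear": [0.0354, 0.0063, 0.0026], "twist": 0}, {"fingers": 1, "linear": [0.0354, 0.0063, 0.0026], "twist": 0}, {"fingers": 1, "linear": [0.0354, 0.0063, 0.0026], "twist": 0}, {"fingers": 1, "linear": [0.0354, 0.0063, 0.0026], "twist": 0}, {"fingers": 1, "linear": [0.0354, 0.0063, 0.0026], "twist": 0}])

```text
clock: 11.48
eef_pos: [382.4, -147.5, 217.1]
tool_rot: [-3.14, -0.0, 1.569]
force: [1.1, -0.5, -0.0]
width: 85.4
gripper_force: 0.0
```

drive_tool(motion=[{"fingers": 1, "linear": [0.0354, 0.0063, 0.0026], "twist": 0}, {"fingers": 1, "linear": [0.0354, 0.0063, 0.0026], "twist": 0}, {"fingers": 1, "linear": [0.0354, 0.0063, 0.0026], "twist": 0}, {"fingers": 1, "linear": [0.0354, 0.0063, 0.0026], "twist": 0}, {"fingers": 1, "linear": [0.0354, 0.0063, 0.0026], "twist": 0}])

```text
clock: 11.9
eef_pos: [414.2, 29.3, 204.0]
tool_rot: [-3.14, 0.001, 1.57]
force: [0.9, -0.3, 0.1]
width: 85.5
gripper_force: 0.0
```

drive_tool(motion=[{"fingers": 1, "linear": [0.0354, 0.0063, 0.0026], "twist": 0}, {"fingers": 1, "linear": [0.0354, 0.0063, 0.0026], "twist": 0}, {"fingers": 1, "linear": [0, 0, 0], "twist": 0}, {"fingers": 1, "linear": [0, 0, 0], "twist": 0}, {"fingers": 1, "linear": [0, 0, 0], "twist": 0}])

```text
clock: 12.32
eef_pos: [426.8, 97.8, 198.8]
tool_rot: [-3.139, 0.001, 1.57]
force: [-0.4, -1.3, 0.0]
width: 85.4
gripper_force: 0.0
```

```bash
python3 plan.py 427.3,98.3,78
python3 - <<'E'
from h import *
from cell import cams
im=cams.get_image('wrist')
for n in('yellow','blue'):
  for a,c,b,m in blobs(im,n,amin=300,smin=100,box=(200,100,450,400)): print(n,a,c,b,ray(im,*c,104).round(1),proj(im,(427.3,98.3,104)))
E
```

```text
t 12.32 at [426.8  97.8 198.8] [-3.139e+00  1.000e-03  1.570e+00] w 85.4 gf 0.0
4 x [0.0001, 0.0001, 0.0302]
yellow 1416 [324.3, 205.8] [304, 184, 42, 44] [427.5  98.4 104. ] [324.05873014 205.85871905]
yellow 363 [400.6, 298.2] [389, 289, 28, 27] [496.2  12.1 104. ] [324.05873014 205.85871905]
blue 852 [439.9, 122.9] [425, 100, 25, 48] [515.3 164.  104. ] [324.05873014 205.85871905]
blue 1105 [322.4, 326.6] [304, 307, 37, 39] [426.  -17.9 104. ] [324.05873014 205.85871905]
```

drive_tool(motion=[{"fingers": 1, "linear": [0.0005, 0, 0.03], "twist": 0}, {"fingers": 1, "linear": [0, 0, 0.03], "twist": 0}, {"fingers": 1, "linear": [0, 0, 0.03], "twist": 0}, {"fingers": 1, "linear": [0, 0, 0.03], "twist": 0}, {"fingers": 1, "linear": [0, 0, 0], "twist": 0}])

```text
clock: 12.78
eef_pos: [424.6, 96.2, 75.6]
tool_rot: [-3.133, 0.004, 1.567]
force: [-0.6, 0.6, 0.1]
width: 85.6
gripper_force: 0.0
```

drive_tool(motion=[{"fingers": 0, "linear": [0, 0, 0], "twist": 0}, {"fingers": 0, "linear": [0, 0, 0], "twist": 0}, {"fingers": 0, "linear": [0, 0, 0], "twist": 0}, {"fingers": 0, "linear": [0, 0, 0], "twist": 0}, {"fingers": 0, "linear": [0, 0, 0], "twist": 0}])

```text
clock: 13.2
eef_pos: [429.0, 99.2, 81.1]
tool_rot: [3.138, -0.001, 1.569]
force: [-0.3, -0.3, 10.6]
width: 33.3
gripper_force: 58.6
```

drive_tool(motion=[{"fingers": 0, "linear": [0, 0, 0], "twist": 0}, {"fingers": 0, "linear": [0, 0, 0], "twist": 0}])

```text
clock: 13.37
eef_pos: [429.0, 99.3, 81.1]
tool_rot: [3.138, -0.001, 1.57]
force: [-0.4, -0.5, 9.6]
width: 32.9
gripper_force: 58.6
```

drive_tool(motion=[{"fingers": 0, "linear": [0, 0, -0.02], "twist": 0}, {"fingers": 0, "linear": [0, 0, -0.035], "twist": 0}, {"fingers": 0, "linear": [0, 0, -0.035], "twist": 0}, {"fingers": 0, "linear": [0, 0, -0.035], "twist": 0}, {"fingers": 0, "linear": [0, 0, -0.035], "twist": 0}])

```text
clock: 13.78
eef_pos: [427.4, 99.1, 242.0]
tool_rot: [3.141, -0.0, 1.57]
force: [0.3, 0.7, 0.1]
width: 33.1
gripper_force: 60.7
```

drive_tool(motion=[{"fingers": 0, "linear": [0, 0, 0], "twist": 0}, {"fingers": 0, "linear": [0, 0, 0], "twist": 0}])

```text
clock: 13.95
eef_pos: [429.2, 99.2, 242.0]
tool_rot: [3.135, -0.0, 1.569]
force: [-0.6, 0.1, -0.8]
width: 33.3
gripper_force: 60.8
```

```bash
python3 plan.py 371.2,314.1,240
python3 - <<'E'
from h import *
from cell import cams,monitor
im=cams.get_image('wrist');p=monitor.read_state()['eef_pos']
for n in('yellow',):
  for a,c,b,m in blobs(im,n,amin=300,smin=100,box=(200,100,450,400)): print(n,a,c,b,ray(im,*c,p[2]+23).round(1),proj(im,p+[0,0,23]))
E
```

```text
t 13.95 at [429.2  99.2 242. ] [ 3.135 -0.     1.569] w 33.3 gf 60.8
6 x [0.0358, -0.0097, 0.0003]
yellow 4848 [322.3, 276.8] [285, 236, 76, 81] [428.2  99.8 263.5] [321.71938967 278.79717815]
```

drive_tool(motion=[{"fingers": 0, "linear": [0.0358, -0.0096, 0], "twist": 0}, {"fingers": 0, "linear": [0.0358, -0.0096, 0], "twist": 0}, {"fingers": 0, "linear": [0.0358, -0.0096, 0], "twist": 0}, {"fingers": 0, "linear": [0.0358, -0.0096, 0], "twist": 0}, {"fingers": 0, "linear": [0.0358, -0.0096, 0], "twist": 0}])

```text
clock: 14.42
eef_pos: [378.5, 278.8, 238.1]
tool_rot: [-3.139, 0.002, 1.57]
force: [1.1, 0.3, -1.0]
width: 33.3
gripper_force: 60.7
```

drive_tool(motion=[{"fingers": 0, "linear": [0.0358, -0.0096, 0], "twist": 0}, {"fingers": 0, "linear": [0, 0, 0.03], "twist": 0}, {"fingers": 0, "linear": [0, 0, 0.03], "twist": 0}, {"fingers": 0, "linear": [0, 0, 0.03], "twist": 0}, {"fingers": 0, "linear": [0, 0, 0], "twist": 0}])

```text
clock: 14.83
eef_pos: [366.8, 310.5, 144.0]
tool_rot: [-3.132, 0.009, 1.571]
force: [-0.2, -1.2, -0.8]
width: 32.7
gripper_force: 60.7
```

drive_tool(motion=[{"fingers": 0, "linear": [0, 0, 0], "twist": 0}, {"fingers": 0, "linear": [0, 0, 0], "twist": 0}, {"fingers": 0, "linear": [0, 0, 0], "twist": 0}])

```text
clock: 15.08
eef_pos: [371.2, 314.7, 150.8]
tool_rot: [3.14, -0.002, 1.569]
force: [0.8, -1.0, -0.7]
width: 33.0
gripper_force: 60.7
```

```bash
python3 plan.py 371.2,314.1,135
python3 - <<'E'
from h import *
from cell import cams,monitor
im=cams.get_image('wrist');p=monitor.read_state()['eef_pos']
s=cams.get_image('scene')
u,v=proj(s,p-[0,0,50]).astype(int)
a=cv2.resize(s['color'][v-50:v+50,u-50:u+50],(400,400)); b=cv2.resize(im['color'][130:330,220:420],(400,400))
cv2.imwrite('pics/w8.png',np.hstack([a,b]))
E
```

```text
t 15.08 at [371.2 314.7 150.8] [ 3.140e+00 -2.000e-03  1.569e+00] w 33.0 gf 60.7
1 x [-0.0006, -0.0, 0.0158]
```

View pics/w8.png

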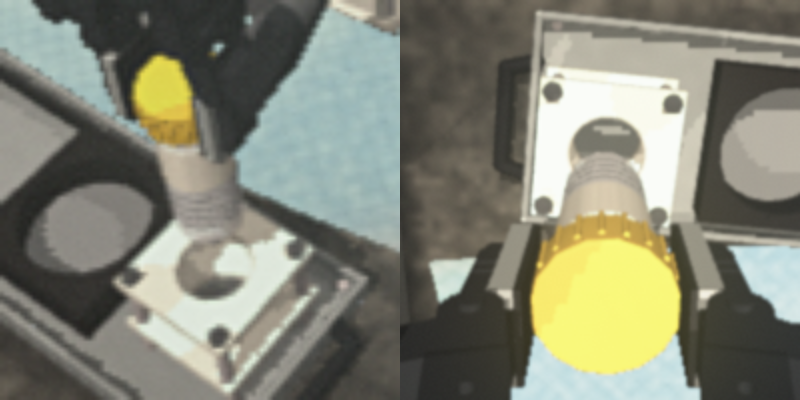

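The tube is upright over the grey bore and lined up with it. Lowering it in.

drive_tool(motion=[{"fingers": 0, "linear": [-0.0005, 0, 0.008], "twist": 0}, {"fingers": 0, "linear": [0, 0, 0.008], "twist": 0}, {"fingers": 0, "linear": [0, 0, 0.007], "twist": 0}, {"fingers": 0, "linear": [0, 0, 0], "twist": 0}, {"fingers": 0, "linear": [0, 0, 0], "twist": 0}])

```text
clock: 15.6
eef_pos: [370.0, 313.2, 125.7]
tool_rot: [-3.14, 0.001, 1.57]
force: [0.2, -0.0, 0.0]
width: 33.0
gripper_force: 60.7
```

drive_tool(motion=[{"fingers": 0, "linear": [0, 0, 0.004], "twist": 0}, {"fingers": 0, "linear": [0, 0, 0.004], "twist": 0}, {"fingers": 0, "linear": [0, 0, 0.004], "twist": 0}, {"fingers": 0, "linear": [0, 0, 0], "twist": 0}])

```text
clock: 15.93
eef_pos: [371.2, 314.8, 114.3]
tool_rot: [3.14, -0.002, 1.57]
force: [1.2, 1.8, -0.7]
width: 33.1
gripper_force: 60.6
```

```bash
python3 plan.py 371.2,314.1,81
```

```text
t 15.93 at [371.2 314.8 114.3] [ 3.14e+00 -2.00e-03  1.57e+00] w 33.1 gf 60.6
1 x [-0.0007, 0.0, 0.0333]
```

drive_tool(motion=[{"fingers": 0, "linear": [0, 0.0003, 0.004], "twist": 0}, {"fingers": 0, "linear": [0, 0, 0.004], "twist": 0}, {"fingers": 0, "linear": [0, 0, 0.004], "twist": 0}, {"fingers": 0, "linear": [0, 0, 0], "twist": 0}])

```text
clock: 16.27
eef_pos: [371.3, 314.2, 101.8]
tool_rot: [3.141, -0.001, 1.57]
force: [3.1, 2.9, -3.4]
width: 32.8
gripper_force: 60.5
```

drive_tool(motion=[{"fingers": 0, "linear": [0, 0, 0.004], "twist": 0}, {"fingers": 0, "linear": [0, 0, 0.004], "twist": 0}, {"fingers": 0, "linear": [0, 0, 0.004], "twist": 0}, {"fingers": 0, "linear": [0, 0, 0], "twist": 0}])

```text
clock: 16.6
eef_pos: [371.2, 314.2, 89.8]
tool_rot: [3.141, -0.001, 1.57]
force: [3.8, 4.6, -3.5]
width: 33.3
gripper_force: 60.4
```

drive_tool(motion=[{"fingers": 0, "linear": [0.0004, 0.0004, 0.004], "twist": 0}, {"fingers": 0, "linear": [0, 0, 0.003], "twist": 0}, {"fingers": 0, "linear": [0, 0, 0], "twist": 0}, {"fingers": 0, "linear": [0, 0, 0], "twist": 0}])

```text
clock: 16.93
eef_pos: [371.3, 314.6, 82.9]
tool_rot: [3.141, -0.001, 1.57]
force: [2.9, 4.7, -2.6]
width: 33.2
gripper_force: 60.8
```

drive_tool(motion=[{"fingers": 0, "linear": [0, 0, 0.0015], "twist": 0}, {"fingers": 0, "linear": [0, 0, 0], "twist": 0}, {"fingers": 0, "linear": [0, 0, 0], "twist": 0}])

```text
clock: 17.18
eef_pos: [371.4, 314.8, 81.6]
tool_rot: [3.141, -0.002, 1.57]
force: [3.0, 4.3, -0.2]
width: 33.0
gripper_force: 61.0
```

drive_tool(motion=[{"fingers": 0, "linear": [0, 0, 0.001], "twist": 0}, {"fingers": 0, "linear": [0, 0, 0], "twist": 0}, {"fingers": 0, "linear": [0, 0, 0], "twist": 0}])

```text
clock: 17.43
eef_pos: [371.4, 315.0, 81.2]
tool_rot: [3.141, -0.002, 1.57]
force: [1.3, 5.8, 5.8]
width: 32.7
gripper_force: 61.7
```

drive_tool(motion=[{"fingers": 0.7, "linear": [0, 0, 0], "twist": 0}, {"fingers": 0.7, "linear": [0, 0, 0], "twist": 0}, {"fingers": 0.7, "linear": [0, 0, 0], "twist": 0}, {"fingers": 0.7, "linear": [0, 0, 0], "twist": 0}, {"fingers": 1, "linear": [0, 0, -0.01], "twist": 0}])

```text
clock: 17.85
eef_pos: [369.8, 312.1, 89.6]
tool_rot: [-3.138, 0.004, 1.57]
force: [0.6, 1.6, 0.2]
width: 70.3
gripper_force: 0.0
```

drive_tool(motion=[{"fingers": 1, "linear": [0, 0, -0.035], "twist": 0}, {"fingers": 1, "linear": [0, 0, -0.035], "twist": 0}, {"fingers": 1, "linear": [0, 0, -0.035], "twist": 0}, {"fingers": 1, "linear": [0, 0, -0.035], "twist": 0}, {"fingers": 1, "linear": [0, 0, 0], "twist": 0}])

```text
clock: 18.27
eef_pos: [373.2, 316.6, 237.3]
tool_rot: [3.133, -0.007, 1.57]
force: [-0.1, -0.6, 0.4]
width: 85.4
gripper_force: 0.0
```

```bash
python3 plan.py 527.3,-51,200
python3 - <<'E'
from h import *
from cell import cams
im=cams.get_image('wrist')
for a,c,b,m in blobs(im,'yellow',amin=300,smin=100,box=(200,100,450,400)): print(a,c,b,ray(im,*c,104).round(1))
E
```

```text
t 18.27 at [373.2 316.6 237.3] [ 3.133 -0.007  1.57 ] w 85.4 gf 0.0
11 x [-0.0334, 0.014, 0.0034]
1065 [318.1, 195.0] [300, 176, 37, 39] [369.6 317.9 104. ]
```

drive_tool(motion=[{"fingers": 1, "linear": [-0.0333, 0.0142, 0.0034], "twist": 0}, {"fingers": 1, "linear": [-0.0333, 0.0142, 0.0034], "twist": 0}, {"fingers": 1, "linear": [-0.0333, 0.0142, 0.0034], "twist": 0}, {"fingers": 1, "linear": [-0.0333, 0.0142, 0.0034], "twist": 0}, {"fingers": 1, "linear": [-0.0333, 0.0142, 0.0034], "twist": 0}])

```text
clock: 18.73
eef_pos: [441.2, 145.1, 213.1]
tool_rot: [-3.139, 0.001, 1.57]
force: [-0.0, 0.3, 0.5]
width: 85.5
gripper_force: 0.0
```

drive_tool(motion=[{"fingers": 1, "linear": [-0.0333, 0.0142, 0.0034], "twist": 0}, {"fingers": 1, "linear": [-0.0333, 0.0142, 0.0034], "twist": 0}, {"fingers": 1, "linear": [-0.0333, 0.0142, 0.0034], "twist": 0}, {"fingers": 1, "linear": [-0.0333, 0.0142, 0.0034], "twist": 0}, {"fingers": 1, "linear": [-0.0333, 0.0142, 0.0034], "twist": 0}])

```text
clock: 19.15
eef_pos: [511.9, -21.3, 196.0]
tool_rot: [-3.139, 0.0, 1.57]
force: [1.1, -0.2, -0.5]
width: 85.4
gripper_force: 0.0
```

drive_tool(motion=[{"fingers": 1, "linear": [-0.0333, 0.0142, 0.0034], "twist": 0}, {"fingers": 1, "linear": [0, 0, 0], "twist": 0}, {"fingers": 1, "linear": [0, 0, 0], "twist": 0}, {"fingers": 1, "linear": [0, 0, 0], "twist": 0}])

```text
clock: 19.48
eef_pos: [525.8, -52.1, 192.8]
tool_rot: [-3.139, -0.001, 1.57]
force: [0.6, 0.4, 0.3]
width: 85.3
gripper_force: 0.0
```

```bash
python3 plan.py 527.3,-51,23
python3 - <<'E'
from h import *
from cell import cams
im=cams.get_image('wrist'); pickle.dump(im,open('w9.pkl','wb'))
for a,c,b,m in blobs(im,'green',amin=200,smin=90,box=(200,100,450,400)): print(a,c,b,ray(im,*c,90).round(1))
E
```

```text
t 19.48 at [525.8 -52.1 192.8] [-3.139e+00 -1.000e-03  1.570e+00] w 85.3 gf 0.0
5 x [0.0002, 0.0003, 0.034]
936 [325.9, 203.5] [309, 187, 35, 34] [527.8 -51.6  90. ]
```

Green reads (527.8, -51.6). Going down to grasp it.

drive_tool(motion=[{"fingers": 1, "linear": [0.0008, 0.0015, 0.034], "twist": 0}, {"fingers": 1, "linear": [0, 0, 0.034], "twist": 0}, {"fingers": 1, "linear": [0, 0, 0.034], "twist": 0}, {"fingers": 1, "linear": [0, 0, 0.034], "twist": 0}, {"fingers": 1, "linear": [0, 0, 0.032], "twist": 0}])

```text
clock: 19.95
eef_pos: [527.8, -49.7, 24.3]
tool_rot: [-3.141, -0.001, 1.573]
force: [1.1, -0.3, 0.2]
width: 85.0
gripper_force: 0.0
```

drive_tool(motion=[{"fingers": 0, "linear": [0, 0, 0], "twist": 0}, {"fingers": 0, "linear": [0, 0, 0], "twist": 0}, {"fingers": 0, "linear": [0, 0, 0], "twist": 0}, {"fingers": 0, "linear": [0, 0, 0], "twist": 0}, {"fingers": 0, "linear": [0, 0, 0], "twist": 0}])

```text
clock: 20.37
eef_pos: [530.0, -51.4, 27.9]
tool_rot: [3.138, -0.0, 1.57]
force: [-0.6, 1.1, 5.1]
width: 41.7
gripper_force: 61.1
```

drive_tool(motion=[{"fingers": 0, "linear": [0, 0, 0], "twist": 0}, {"fingers": 0, "linear": [0, 0, 0], "twist": 0}])

```text
clock: 20.53
eef_pos: [530.0, -51.4, 27.9]
tool_rot: [3.138, -0.0, 1.57]
force: [-1.6, 0.5, 8.5]
width: 41.5
gripper_force: 61.4
```

drive_tool(motion=[{"fingers": 0, "linear": [0, 0, -0.02], "twist": 0}, {"fingers": 0, "linear": [0, 0, -0.035], "twist": 0}, {"fingers": 0, "linear": [0, 0, -0.035], "twist": 0}, {"fingers": 0, "linear": [0, 0, -0.035], "twist": 0}, {"fingers": 0, "linear": [0, 0, -0.035], "twist": 0}])

```text
clock: 20.95
eef_pos: [528.3, -51.8, 188.5]
tool_rot: [3.14, 0.0, 1.57]
force: [0.6, -0.4, -1.3]
width: 41.5
gripper_force: 61.0
```

drive_tool(motion=[{"fingers": 0, "linear": [0, 0, -0.01], "twist": 0}, {"fingers": 0, "linear": [0, 0, 0], "twist": 0}, {"fingers": 0, "linear": [0, 0, 0], "twist": 0}])

```text
clock: 21.2
eef_pos: [528.4, -52.3, 196.1]
tool_rot: [3.14, 0.001, 1.569]
force: [-0.5, -0.3, -1.1]
width: 41.6
gripper_force: 61.1
```

```bash
python3 plan.py 455.5,307.5,200
python3 - <<'E'
from h import *
from cell import cams,monitor
im=cams.get_image('wrist');p=monitor.read_state()['eef_pos']
for a,c,b,m in blobs(im,'green',amin=200,smin=90,box=(200,100,450,400)): print(a,c,b,ray(im,*c,p[2]+66).round(1))
E
```

```text
t 21.2 at [528.4 -52.3 196.1] [3.140e+00 1.000e-03 1.569e+00] w 41.6 gf 61.1
10 x [0.036, -0.0073, -0.0004]
4431 [323.2, 314.6] [279, 282, 90, 63] [527.7 -40.  260.9]
```

drive_tool(motion=[{"fingers": 0, "linear": [0.036, -0.0073, 0], "twist": 0}, {"fingers": 0, "linear": [0.036, -0.0073, 0], "twist": 0}, {"fingers": 0, "linear": [0.036, -0.0073, 0], "twist": 0}, {"fingers": 0, "linear": [0.036, -0.0073, 0], "twist": 0}, {"fingers": 0, "linear": [0.036, -0.0073, 0], "twist": 0}])

```text
clock: 21.67
eef_pos: [490.3, 129.3, 193.5]
tool_rot: [-3.138, 0.001, 1.57]
force: [0.5, 0.3, -0.5]
width: 41.1
gripper_force: 61.1
```

drive_tool(motion=[{"fingers": 0, "linear": [0.036, -0.0073, 0], "twist": 0}, {"fingers": 0, "linear": [0.036, -0.0073, 0], "twist": 0}, {"fingers": 0, "linear": [0.036, -0.0073, 0], "twist": 0}, {"fingers": 0, "linear": [0.036, -0.0073, 0], "twist": 0}, {"fingers": 0, "linear": [0.036, -0.0073, 0], "twist": 0}])

```text
clock: 22.08
eef_pos: [454.1, 309.1, 193.2]
tool_rot: [-3.138, 0.003, 1.57]
force: [1.4, -0.2, -1.5]
width: 41.9
gripper_force: 61.1
```

drive_tool(motion=[{"fingers": 0, "linear": [0, 0, 0.02], "twist": 0}, {"fingers": 0, "linear": [0, 0, 0.03], "twist": 0}, {"fingers": 0, "linear": [0, 0, 0.03], "twist": 0}, {"fingers": 0, "linear": [0, 0, 0], "twist": 0}, {"fingers": 0, "linear": [0, 0, 0], "twist": 0}])

```text
clock: 22.5
eef_pos: [453.8, 306.9, 113.0]
tool_rot: [-3.136, 0.004, 1.571]
force: [0.6, 0.1, -0.9]
width: 41.5
gripper_force: 61.2
```

```bash
python3 plan.py 455.5,307.5,60
python3 - <<'E'
from h import *
from cell import cams,monitor
im=cams.get_image('wrist');p=monitor.read_state()['eef_pos']
s=cams.get_image('scene')
u,v=proj(s,p-[0,0,30]).astype(int); v=max(v,60);u=max(u,60)
a=cv2.resize(s['color'][v-60:v+60,u-60:u+60],(400,400)); b=cv2.resize(im['color'][130:330,220:420],(400,400))
cv2.imwrite('pics/w10.png',np.hstack([a,b]))
E
```

```text
t 22.5 at [453.8 306.9 113. ] [-3.136  0.004  1.571] w 41.5 gf 61.2
2 x [0.0003, 0.0008, 0.0265]
```

View pics/w10.png

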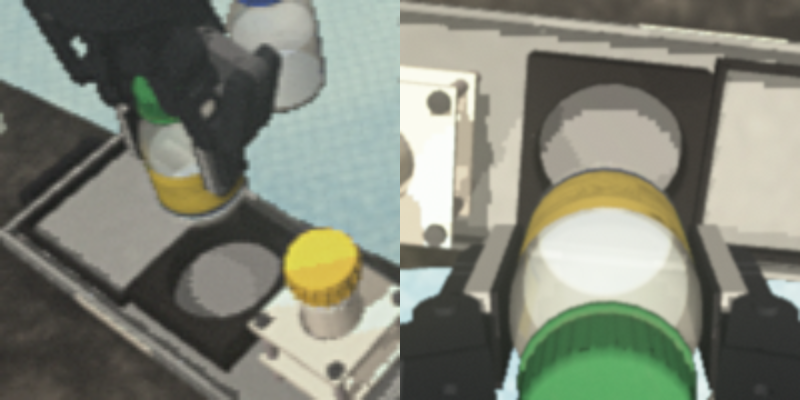

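The bottle is upright above the well and centred on it. Lowering.

drive_tool(motion=[{"fingers": 0, "linear": [0.0003, 0.0008, 0.02], "twist": 0}, {"fingers": 0, "linear": [0, 0, 0.02], "twist": 0}, {"fingers": 0, "linear": [0, 0, 0.01], "twist": 0}, {"fingers": 0, "linear": [0, 0, 0.01], "twist": 0}, {"fingers": 0, "linear": [0, 0, 0], "twist": 0}])

```text
clock: 23.02
eef_pos: [456.4, 308.3, 54.9]
tool_rot: [-3.141, 0.001, 1.57]
force: [-0.9, 0.1, -1.2]
width: 41.4
gripper_force: 61.2
```

drive_tool(motion=[{"fingers": 0, "linear": [0, 0, 0.005], "twist": 0}, {"fingers": 0, "linear": [0, 0, 0.005], "twist": 0}, {"fingers": 0, "linear": [0, 0, 0.004], "twist": 0}, {"fingers": 0, "linear": [0, 0, 0], "twist": 0}, {"fingers": 0, "linear": [0, 0, 0], "twist": 0}])

```text
clock: 23.43
eef_pos: [456.7, 308.7, 41.6]
tool_rot: [3.142, 0.0, 1.57]
force: [0.5, -0.7, -0.8]
width: 41.5
gripper_force: 61.2
```

drive_tool(motion=[{"fingers": 0, "linear": [0, 0, 0.003], "twist": 0}, {"fingers": 0, "linear": [0, 0, 0], "twist": 0}, {"fingers": 0, "linear": [0, 0, 0], "twist": 0}])

```text
clock: 23.68
eef_pos: [456.6, 308.6, 38.5]
tool_rot: [-3.142, 0.0, 1.57]
force: [0.3, -0.3, -0.3]
width: 41.6
gripper_force: 61.2
```

drive_tool(motion=[{"fingers": 0, "linear": [0, -0.0008, 0.0025], "twist": 0}, {"fingers": 0, "linear": [0, 0, 0], "twist": 0}, {"fingers": 0, "linear": [0, 0, 0], "twist": 0}])

```text
clock: 23.93
eef_pos: [455.7, 308.6, 35.9]
tool_rot: [-3.141, 0.0, 1.57]
force: [-0.2, 0.3, -0.9]
width: 41.3
gripper_force: 61.2
```

drive_tool(motion=[{"fingers": 0, "linear": [0, 0, 0.002], "twist": 0}, {"fingers": 0, "linear": [0, 0, 0], "twist": 0}, {"fingers": 0, "linear": [0, 0, 0], "twist": 0}])

```text
clock: 24.18
eef_pos: [456.0, 308.8, 34.0]
tool_rot: [3.141, -0.0, 1.57]
force: [-0.8, 0.1, -0.9]
width: 41.7
gripper_force: 61.2
```

drive_tool(motion=[{"fingers": 0, "linear": [0, 0, 0.0015], "twist": 0}, {"fingers": 0, "linear": [0, 0, 0], "twist": 0}, {"fingers": 0, "linear": [0, 0, 0], "twist": 0}])

```text
clock: 24.43
eef_pos: [456.0, 308.9, 33.9]
tool_rot: [3.14, -0.0, 1.57]
force: [-2.8, -1.7, 13.0]
width: 41.7
gripper_force: 62.6
```

drive_tool(motion=[{"fingers": 0.72, "linear": [0, 0, 0], "twist": 0}, {"fingers": 0.72, "linear": [0, 0, 0], "twist": 0}, {"fingers": 0.72, "linear": [0, 0, 0], "twist": 0}, {"fingers": 0.72, "linear": [0, 0, 0], "twist": 0}, {"fingers": 0.72, "linear": [0, 0, -0.01], "twist": 0}])

```text
clock: 24.85
eef_pos: [454.8, 307.7, 41.2]
tool_rot: [-3.139, 0.002, 1.57]
force: [-0.3, -0.0, 0.6]
width: 61.5
gripper_force: 0.0
```

drive_tool(motion=[{"fingers": 0.72, "linear": [0, 0, -0.03], "twist": 0}, {"fingers": 1, "linear": [0, 0, -0.035], "twist": 0}, {"fingers": 1, "linear": [0, 0, -0.035], "twist": 0}, {"fingers": 1, "linear": [0, 0, -0.035], "twist": 0}, {"fingers": 1, "linear": [0, 0, -0.025], "twist": 0}])

```text
clock: 25.27
eef_pos: [456.2, 309.3, 206.2]
tool_rot: [3.139, -0.002, 1.57]
force: [-0.7, -0.2, 1.0]
width: 85.8
gripper_force: 0.0
```

drive_tool(motion=[{"fingers": 1, "linear": [0, 0, 0], "twist": 0}, {"fingers": 1, "linear": [0, 0, 0], "twist": 0}])

```text
clock: 25.43
eef_pos: [456.6, 309.1, 204.5]
tool_rot: [3.138, -0.002, 1.57]
force: [-0.6, -0.3, -0.5]
width: 85.3
gripper_force: 0.0
```

```bash
python3 plan.py 515,-171,160
python3 - <<'E'
from h import *
from cell import cams
im=cams.get_image('wrist')
for a,c,b,m in blobs(im,'green',amin=200,smin=90,box=(200,100,450,400)): print(a,c,b,ray(im,*c,96).round(1))
E
```

```text
t 25.43 at [456.6 309.1 204.5] [ 3.138e+00 -2.000e-03  1.570e+00] w 85.3 gf 0.0
13 x [-0.0369, 0.0045, 0.0034]
974 [320.9, 203.4] [304, 186, 35, 35] [455.  308.2  96. ]
```

drive_tool(motion=[{"fingers": 1, "linear": [-0.037, 0.0045, 0.001], "twist": 0}, {"fingers": 1, "linear": [-0.037, 0.0045, 0.001], "twist": 0}, {"fingers": 1, "linear": [-0.037, 0.0045, 0.001], "twist": 0}, {"fingers": 1, "linear": [-0.037, 0.0045, 0.001], "twist": 0}, {"fingers": 1, "linear": [-0.037, 0.0045, 0.001], "twist": 0}])

```text
clock: 25.9
eef_pos: [476.8, 121.5, 196.0]
tool_rot: [-3.138, 0.001, 1.57]
force: [-0.1, -1.0, -0.1]
width: 85.3
gripper_force: 0.0
```

drive_tool(motion=[{"fingers": 1, "linear": [-0.037, 0.0045, 0.001], "twist": 0}, {"fingers": 1, "linear": [-0.037, 0.0045, 0.001], "twist": 0}, {"fingers": 1, "linear": [-0.037, 0.0045, 0.001], "twist": 0}, {"fingers": 1, "linear": [-0.037, 0.0045, 0.001], "twist": 0}, {"fingers": 1, "linear": [-0.037, 0.0045, 0.001], "twist": 0}])

```text
clock: 26.32
eef_pos: [499.1, -63.2, 191.0]
tool_rot: [-3.138, -0.0, 1.57]
force: [0.1, 0.6, -0.1]
width: 85.5
gripper_force: 0.0
```

drive_tool(motion=[{"fingers": 1, "linear": [-0.037, 0.0045, 0.01], "twist": 0}, {"fingers": 1, "linear": [-0.037, 0.0045, 0.01], "twist": 0}, {"fingers": 1, "linear": [-0.036, 0.0045, 0.01], "twist": 0}, {"fingers": 1, "linear": [0, 0, 0], "twist": -0.12}, {"fingers": 1, "linear": [0, 0, 0], "twist": 0}])

```text
clock: 26.73
eef_pos: [511.8, -174.0, 159.9]
tool_rot: [-3.137, -0.002, 1.688]
force: [-0.8, 1.4, -0.7]
width: 85.6
gripper_force: 0.0
```

drive_tool(motion=[{"fingers": 1, "linear": [0, 0, 0], "twist": 0}, {"fingers": 1, "linear": [0, 0, 0], "twist": 0}])

```text
clock: 26.9
eef_pos: [513.5, -169.8, 162.0]
tool_rot: [-3.141, -0.002, 1.689]
force: [0.4, 0.4, 0.4]
width: 84.9
gripper_force: 0.0
```

```bash
python3 plan.py 515,-171,8,1.69
python3 - <<'E'
from h import *
from cell import cams
im=cams.get_image('wrist'); h=cv2.cvtColor(im['color'],cv2.COLOR_BGR2HSV)
u,v=proj(im,(515,-171,28)).astype(int); m=np.zeros(h.shape[:2],'uint8'); m[v-75:v+75,u-70:u+70]=cv2.inRange(h[v-75:v+75,u-70:u+70],(10,10,120),(50,110,255))
k=max(cv2.findContours(m,0,1)[0],key=cv2.contourArea); r=cv2.minAreaRect(k); P=np.array([ray(im,*q,28) for q in cv2.boxPoints(r)])
print(u,v,r,P.round(1).tolist(),P.mean(0).round(1))
cv2.imwrite('pics/w11.png',im['color'])
E
```

```text
t 26.9 at [ 513.5 -169.8  162. ] [-3.141e+00 -2.000e-03  1.689e+00] w 84.9 gf 0.0
5 x [-0.0003, 0.0003, 0.0308]
324 196 ((326.5, 194.5), (67.0, 57.0), 90.0) [[486.5, -140.1, 28.0], [538.5, -133.9, 28.0], [548.2, -198.5, 28.0], [492.9, -205.1, 28.0]] [ 516.5 -169.4   28. ]
```

drive_tool(motion=[{"fingers": 1, "linear": [-0.0015, 0.0028, 0.031], "twist": 0}, {"fingers": 1, "linear": [0, 0, 0.035], "twist": 0}, {"fingers": 1, "linear": [0, 0, 0.035], "twist": 0}, {"fingers": 1, "linear": [0, 0, 0.03], "twist": 0}, {"fingers": 1, "linear": [0, 0, 0.02], "twist": 0}])

```text
clock: 27.37
eef_pos: [515.7, -170.8, 9.3]
tool_rot: [-3.139, -0.001, 1.691]
force: [-0.1, -0.3, -0.4]
width: 85.5
gripper_force: 0.0
```

drive_tool(motion=[{"fingers": 1, "linear": [0, 0, 0.005], "twist": 0}, {"fingers": 1, "linear": [0, 0, 0], "twist": 0}, {"fingers": 1, "linear": [0, 0, 0], "twist": 0}])

```text
clock: 27.62
eef_pos: [517.7, -171.8, 7.4]
tool_rot: [3.14, 0.0, 1.691]
force: [0.0, -0.6, 0.6]
width: 85.6
gripper_force: 0.0
```

drive_tool(motion=[{"fingers": 0, "linear": [0, 0, 0], "twist": 0}, {"fingers": 0, "linear": [0, 0, 0], "twist": 0}, {"fingers": 0, "linear": [0, 0, 0], "twist": 0}, {"fingers": 0, "linear": [0, 0, 0], "twist": 0}, {"fingers": 0, "linear": [0, 0, 0], "twist": 0}])

```text
clock: 28.03
eef_pos: [518.0, -172.9, 8.4]
tool_rot: [3.139, 0.001, 1.689]
force: [-1.6, 0.5, 6.7]
width: 57.9
gripper_force: 64.3
```

drive_tool(motion=[{"fingers": 0, "linear": [0, 0, 0], "twist": 0}, {"fingers": 0, "linear": [0, 0, 0], "twist": 0}])

```text
clock: 28.2
eef_pos: [518.0, -172.9, 8.4]
tool_rot: [3.139, 0.001, 1.689]
force: [0.2, 0.3, 7.4]
width: 58.1
gripper_force: 64.3
```

drive_tool(motion=[{"fingers": 0, "linear": [0, 0, -0.02], "twist": 0}, {"fingers": 0, "linear": [0, 0, -0.035], "twist": 0}, {"fingers": 0, "linear": [0, 0, -0.038], "twist": 0}, {"fingers": 0, "linear": [0, 0, -0.038], "twist": 0.105}, {"fingers": 0, "linear": [0, 0, -0.038], "twist": 0.105}])

```text
clock: 28.62
eef_pos: [516.4, -172.5, 178.0]
tool_rot: [3.141, -0.001, 1.475]
force: [1.0, -0.5, -0.4]
width: 57.7
gripper_force: 64.6
```

drive_tool(motion=[{"fingers": 0, "linear": [0.0364, -0.0017, -0.005], "twist": 0}, {"fingers": 0, "linear": [0.0364, -0.0017, -0.005], "twist": 0}, {"fingers": 0, "linear": [0.0364, -0.0017, -0.005], "twist": 0}, {"fingers": 0, "linear": [0.0364, -0.0017, -0.005], "twist": 0}, {"fingers": 0, "linear": [0.0364, -0.0017, 0], "twist": 0}])

```text
clock: 29.03
eef_pos: [525.4, 10.9, 197.5]
tool_rot: [3.138, -0.0, 1.479]
force: [0.9, 0.9, -1.2]
width: 57.8
gripper_force: 64.7
```

drive_tool(motion=[{"fingers": 0, "linear": [0.0364, -0.0017, 0], "twist": 0}, {"fingers": 0, "linear": [0.0364, -0.0017, 0], "twist": 0}, {"fingers": 0, "linear": [0.0364, -0.0017, 0], "twist": 0}, {"fingers": 0, "linear": [0.0364, -0.0017, 0], "twist": 0}, {"fingers": 0, "linear": [0.0364, -0.0017, 0], "twist": 0}])

```text
clock: 29.45
eef_pos: [532.8, 193.0, 196.5]
tool_rot: [3.14, -0.0, 1.479]
force: [1.6, -0.2, -0.4]
width: 57.7
gripper_force: 64.7
```

drive_tool(motion=[{"fingers": 0, "linear": [0.0364, -0.0017, 0], "twist": 0}, {"fingers": 0, "linear": [0.0364, -0.0017, 0], "twist": 0}, {"fingers": 0, "linear": [0.0364, -0.0017, 0], "twist": 0}, {"fingers": 0, "linear": [0, 0, 0], "twist": 0}, {"fingers": 0, "linear": [0, 0, 0], "twist": 0}])

```text
clock: 29.87
eef_pos: [536.7, 303.8, 196.3]
tool_rot: [3.141, -0.002, 1.484]
force: [-0.5, -0.1, -1.3]
width: 57.8
gripper_force: 64.6
```

```bash
python3 plan.py 539,300,80,1.48
python3 - <<'E'
from h import *
from cell import cams,monitor
im=cams.get_image('wrist');p=monitor.read_state()['eef_pos']; pickle.dump(im,open('w12.pkl','wb'))
Z=p[2]+19.6
h=cv2.cvtColor(im['color'],cv2.COLOR_BGR2HSV); m=np.zeros(h.shape[:2],'uint8'); m[180:400,200:450]=cv2.inRange(h[180:400,200:450],(10,10,120),(50,110,255))
k=max(cv2.findContours(m,0,1)[0],key=cv2.contourArea); r=cv2.minAreaRect(k); P=np.array([ray(im,*q,Z) for q in cv2.boxPoints(r)])
print(r,P.round(1).tolist(),P.mean(0).round(1),proj(im,p+[0,0,19.6]),cv2.boundingRect(k))
cv2.imwrite('pics/w12.png',im['color'])
E
```

```text
t 29.87 at [536.7 303.8 196.3] [ 3.141e+00 -2.000e-03  1.484e+00] w 57.8 gf 64.6
4 x [-0.0009, 0.0007, 0.0291]
((314.5, 257.5), (155.0, 135.0), 90.0) [[508.5, 350.4, 215.5], [564.5, 345.6, 215.5], [562.0, 269.5, 215.5], [497.0, 275.1, 215.5]] [533.  310.1 215.5] [325.98251628 280.74784635] (247, 180, 136, 156)
```

View pics/w12.png

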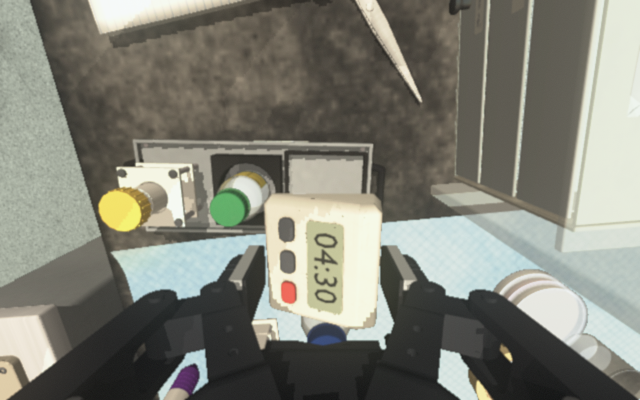

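```bash
python3 - <<'E'
from h import *
from cell import monitor
im=pickle.load(open('w12.pkl','rb')); p=monitor.read_state()['eef_pos']; Z=p[2]+19.6
g=cv2.cvtColor(im['color'],cv2.COLOR_BGR2GRAY)
print([(v,int(g[v,270:376:1].mean()),int(g[v,300])) for v in range(188,216,2)],[(v,int(g[v,300]),int(g[v,285])) for v in range(310,334,2)])
for q in((300,195),(300,205),(300,318),(300,322)): print(q,ray(im,*q,Z).round(1))
E
python3 plan.py 538.5,293,80,1.48
```

```text
[(188, 159, 192), (190, 159, 192), (192, 160, 195), (194, 168, 180), (196, 175, 177), (198, 183, 199), (200, 193, 208), (202, 201, 215), (204, 210, 220), (206, 220, 224), (208, 227, 229), (210, 231, 226), (212, 235, 231), (214, 237, 230)] [(310, 243, 169), (312, 242, 211), (314, 230, 221), (316, 210, 225), (318, 206, 227), (320, 210, 224), (322, 215, 221), (324, 208, 222), (326, 212, 225), (328, 224, 226), (330, 226, 222), (332, 225, 221)]
(300, 195) [529.8 342.1 215.5]
(300, 205) [529.3 337.7 215.5]
(300, 318) [523.5 282.3 215.5]
(300, 322) [523.3 280.1 215.5]
t 29.92 at [537.4 301.  195.9] [3.141 0.    1.481] w 57.6 gf 64.6
4 x [-0.002, 0.0005, 0.029]
```

The timer is square between the fingers but sits about 5 mm towards +y of the TCP. I'll shift for that, descend partway and compare it with the pocket wall.

drive_tool(motion=[{"fingers": 0, "linear": [-0.006, 0.0016, 0.028], "twist": 0}, {"fingers": 0, "linear": [0, 0, 0.034], "twist": 0}, {"fingers": 0, "linear": [0, 0, 0.034], "twist": 0}, {"fingers": 0, "linear": [0, 0, 0.03], "twist": 0}, {"fingers": 0, "linear": [0, 0, 0.02], "twist": 0}])

```text
clock: 30.33
eef_pos: [538.3, 290.7, 47.1]
tool_rot: [-3.139, 0.004, 1.477]
force: [0.6, -0.6, -0.0]
width: 57.7
gripper_force: 64.7
```

drive_tool(motion=[{"fingers": 0, "linear": [0, 0, 0.014], "twist": 0}, {"fingers": 0, "linear": [0, 0, 0], "twist": 0}, {"fingers": 0, "linear": [0, 0, 0], "twist": 0}])

```text
clock: 30.58
eef_pos: [539.1, 292.4, 35.5]
tool_rot: [-3.141, 0.002, 1.478]
force: [0.6, -0.3, -1.0]
width: 57.8
gripper_force: 64.7
```

```bash
python3 plan.py 538.5,295,14,1.48
python3 - <<'E'
from h import *
from cell import cams,monitor
im=cams.get_image('wrist');pickle.dump(im,open('w13.pkl','wb'))
cv2.imwrite('pics/w13.png',cv2.resize(im['color'][90:350,160:480],(800,650))[:600])
E
```

```text
t 30.58 at [539.1 292.4  35.5] [-3.141e+00  2.000e-03  1.478e+00] w 57.8 gf 64.7
1 x [0.0025, -0.0009, 0.0215]
```

View pics/w13.png

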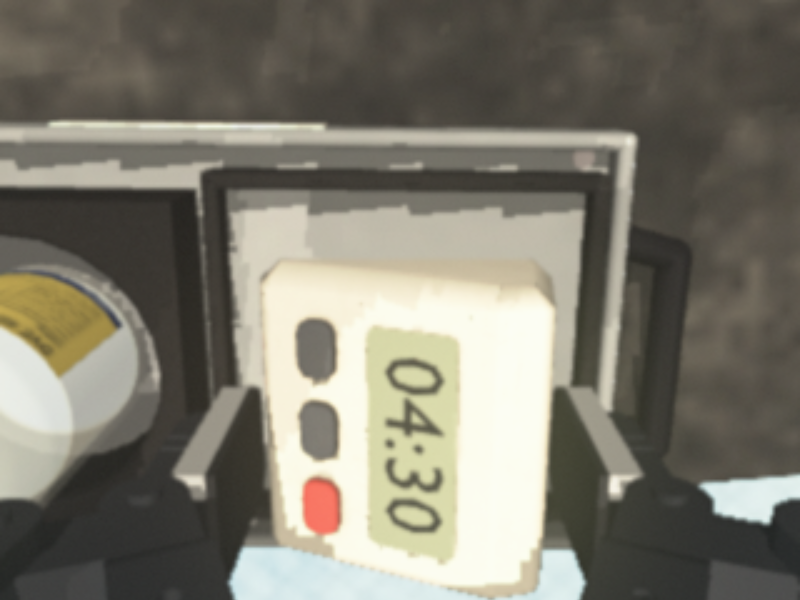

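The pocket's inner walls are at crop u 228 and 585, and its +y wall is at v 188. The timer's lower +y edge is at v 262. Turning that into millimetres.

Run:
```python
from h import *
im=pickle.load(open('w13.pkl','rb'))
f=lambda u,v,z: ray(im,160+u/2.5,90+v/2.5,z).round(1)
print('wall+y top15',f(410,188,15),'timer +y bottom edge z27',f(410,262,27),'top edge z55',f(410,290,55),'timer -y top edge z55',f(410,575,55))
print('pocket left/right at v230',f(228,230,15),f(585,230,15),f(228,230,6),f(585,230,6))
print('timer left/right',f(264,290,40),f(553,290,40),f(273,540,55),f(540,590,55))
print('cap check', f(0,0,0))
```

```text
wall+y top15 [543.4 336.8  15. ] timer +y bottom edge z27 [542.1 323.2  27. ] top edge z55 [542.1 325.2  55. ] timer -y top edge z55 [537.  269.1  55. ]
pocket left/right at v230 [502.6 331.2  15. ] [580.9 324.   15. ] [500.3 329.6   6. ] [582.9 322.    6. ]
timer left/right [514.1 323.5  40. ] [569.  318.4  40. ] [512.2 279.1  55. ] [561.5 263.5  55. ]
cap check [456.5 384.6   0. ]
```

drive_tool(motion=[{"fingers": 0, "linear": [0.003, 0, 0.004], "twist": 0}, {"fingers": 0, "linear": [0, 0, 0.005], "twist": 0}, {"fingers": 0, "linear": [0, 0, 0.005], "twist": 0}, {"fingers": 0, "linear": [0, 0, 0], "twist": 0}, {"fingers": 0, "linear": [0, 0, 0], "twist": 0}])

```text
clock: 31.05
eef_pos: [539.0, 297.4, 21.3]
tool_rot: [-3.141, 0.0, 1.48]
force: [0.3, -0.4, -0.4]
width: 57.8
gripper_force: 64.7
```

drive_tool(motion=[{"fingers": 0, "linear": [0, 0, 0.003], "twist": 0}, {"fingers": 0, "linear": [0, 0, 0], "twist": 0}, {"fingers": 0, "linear": [0, 0, 0], "twist": 0}])

```text
clock: 31.3
eef_pos: [539.1, 297.5, 18.4]
tool_rot: [-3.141, 0.0, 1.48]
force: [-0.2, -0.1, -0.6]
width: 57.3
gripper_force: 64.7
```

drive_tool(motion=[{"fingers": 0, "linear": [0, 0, 0.002], "twist": 0}, {"fingers": 0, "linear": [0, 0, 0], "twist": 0}, {"fingers": 0, "linear": [0, 0, 0], "twist": 0}])

```text
clock: 31.55
eef_pos: [539.1, 297.5, 16.4]
tool_rot: [-3.142, 0.0, 1.48]
force: [0.2, 0.4, -1.1]
width: 57.8
gripper_force: 64.7
```

drive_tool(motion=[{"fingers": 0, "linear": [0, 0, 0.0015], "twist": 0}, {"fingers": 0, "linear": [0, 0, 0], "twist": 0}, {"fingers": 0, "linear": [0, 0, 0], "twist": 0}])

```text
clock: 31.8
eef_pos: [539.1, 297.5, 15.0]
tool_rot: [-3.142, 0.0, 1.48]
force: [-0.2, -0.3, -2.0]
width: 57.7
gripper_force: 64.7
```

drive_tool(motion=[{"fingers": 0, "linear": [0, 0, 0.001], "twist": 0}, {"fingers": 0, "linear": [0, 0, 0], "twist": 0}, {"fingers": 0, "linear": [0, 0, 0], "twist": 0}])

```text
clock: 32.05
eef_pos: [539.2, 297.6, 14.5]
tool_rot: [3.141, -0.0, 1.48]
force: [-1.8, -1.5, 4.8]
width: 57.9
gripper_force: 65.2
```

drive_tool(motion=[{"fingers": 0.9, "linear": [0, 0, 0], "twist": 0}, {"fingers": 0.9, "linear": [0, 0, 0], "twist": 0}, {"fingers": 0.9, "linear": [0, 0, 0], "twist": 0}, {"fingers": 0.9, "linear": [0, 0, 0], "twist": 0}, {"fingers": 0.9, "linear": [0, 0, -0.01], "twist": 0}])

```text
clock: 32.47
eef_pos: [538.0, 296.7, 22.6]
tool_rot: [-3.139, 0.002, 1.48]
force: [0.6, 0.1, 0.6]
width: 76.9
gripper_force: 0.0
```

drive_tool(motion=[{"fingers": 1, "linear": [0, 0, -0.035], "twist": 0}, {"fingers": 1, "linear": [0, 0, -0.035], "twist": 0}, {"fingers": 1, "linear": [0, 0, -0.035], "twist": 0}, {"fingers": 1, "linear": [0, 0, -0.035], "twist": 0}, {"fingers": 1, "linear": [0, 0, -0.035], "twist": 0}])

```text
clock: 32.88
eef_pos: [538.7, 297.4, 201.5]
tool_rot: [3.141, -0.0, 1.48]
force: [0.6, 0.4, -0.5]
width: 85.3
gripper_force: 0.0
```

drive_tool(motion=[{"fingers": 1, "linear": [0, 0, 0], "twist": 0}, {"fingers": 1, "linear": [0, 0, 0], "twist": 0}])

```text
clock: 33.05
eef_pos: [540.3, 298.4, 202.1]
tool_rot: [3.137, -0.003, 1.48]
force: [-0.6, -1.0, -0.7]
width: 85.5
gripper_force: 0.0
```

```bash
python3 - <<'E'
from h import *
from cell import cams
im=cams.get_image('wrist'); pickle.dump(im,open('w14.pkl','wb')); print((-im['R'].T@im['t']).round(1))
h=cv2.cvtColor(im['color'],cv2.COLOR_BGR2HSV)
u,v=proj(im,(539,298,34)).astype(int); m=np.zeros(h.shape[:2],'uint8'); m[v-60:v+60,u-60:u+60]=cv2.inRange(h[v-60:v+60,u-60:u+60],(10,15,190),(50,110,255))
k=max(cv2.findContours(m,0,1)[0],key=cv2.contourArea); r=cv2.minAreaRect(k); P=np.array([ray(im,*q,34) for q in cv2.boxPoints(r)])
print(u,v,cv2.contourArea(k),r,P.round(1).tolist(),P.mean(0).round(1),[np.linalg.norm(P[i]-P[i-1]).round() for i in range(4)])
t=cams.get_image('top'); hh=cv2.cvtColor(t['color'],cv2.COLOR_BGR2HSV); u,v=proj(t,(539,298,34)).astype(int); print(u,v); print(hh[v-16:v+17:2,u-20:u+21:2,2])
E
python3 plan.py 517.6,47.8,200
```

```text
[544.9 365.5 344.5]
321 188 2797.5 ((316.5, 185.5), (59.0, 57.0), 90.0) [[508.3, 335.0, 34.0], [566.6, 329.6, 34.0], [562.2, 266.3, 34.0], [500.7, 272.0, 34.0]] [534.4 300.7  34. ] [np.float64(63.0), np.float64(59.0), np.float64(64.0), np.float64(62.0)]
197 158
[[154 155 154 155 156 157 155 155 152 134 129 134 138 143 146 149 151 153
  155 158 160]
 [156 155 155 156 157 155 152 142 130 132 137 142 145 148 149 154 155 157
  158 160 162]
 [158 157 157 154 153 145 132 133 136 141 144 147 150 151 154 157 159 159
  162 163 165]
 [159 159 155 147 134 131 135 139 143 146 149 152 154 156 158 159 162 162
  165 166 167]
 [158 149 135 132 134 139 142 146 149 152 154 156 158 159 162 163 164 166
  166 167 168]
 [143 131 133 136 141 144 147 152 154 155 158 160 161 162 164 165 166 167
  168 171 170]
 [132 139 141 144 147 150 154 155 157 158 159 163 163 165 165 168 168 168
  170 172 172]
 [140 143 145 148 152 154 157 158 161 162 163 165 167 167 167 168 169 170
  173 172 173]
 [147 148 151 154 156 158 159 162 163 165 166 167 168 168 169 171 172 171
  172 174 173]
 [152 153 154 156 159 161 162 164 165
[... 299 characters left out ...]
 175
  176 177 179]
 [164 165 166 167 167 168 169 170 171 172 173 172 173 173 174 175 176 177
  177 177 177]
 [166 166 168 168 170 170 171 170 172 172 174 174 174 175 176 177 178 177
  177 178 178]
 [166 167 169 170 170 171 172 172 174 175 174 174 176 177 177 176 176 178
  177 177 177]
 [168 169 170 171 172 172 172 173 174 174 175 174 176 176 178 177 177 178
  178 178 178]]
t 33.15 at [538.6 296.9 198.8] [-3.141e+00  1.000e-03  1.480e+00] w 85.4 gf 0.0
[-0.0357, 0.0002, -0.0002] -0.013
[-0.0357, -0.0002, -0.0002] -0.013
[-0.0357, -0.0007, -0.0002] -0.013
[-0.0357, -0.0012, -0.0002] -0.013
[-0.0357, -0.0016, -0.0002] -0.013
[-0.0357, -0.0021, -0.0002] -0.013
[-0.0356, -0.0025, -0.0002] -0.013
```

The timer is in the pocket at about (534, 301). Amber bottle next.

drive_tool(motion=[{"fingers": 1, "linear": [-0.0357, 0.0002, 0], "twist": -0.013}, {"fingers": 1, "linear": [-0.0357, -0.0002, 0], "twist": -0.013}, {"fingers": 1, "linear": [-0.0357, -0.0007, 0], "twist": -0.013}, {"fingers": 1, "linear": [-0.0357, -0.0012, 0], "twist": -0.013}, {"fingers": 1, "linear": [-0.0357, -0.0016, 0], "twist": -0.013}])

```text
clock: 33.57
eef_pos: [522.4, 117.6, 197.4]
tool_rot: [-3.138, 0.001, 1.546]
force: [1.7, -1.9, -0.2]
width: 85.7
gripper_force: 0.0
```

drive_tool(motion=[{"fingers": 1, "linear": [-0.0357, -0.0021, 0], "twist": -0.013}, {"fingers": 1, "linear": [-0.0356, -0.0025, 0], "twist": -0.013}, {"fingers": 1, "linear": [0, 0, 0], "twist": 0}, {"fingers": 1, "linear": [0, 0, 0], "twist": 0}, {"fingers": 1, "linear": [0, 0, 0], "twist": 0}])

```text
clock: 33.98
eef_pos: [517.4, 48.8, 198.1]
tool_rot: [-3.14, -0.001, 1.571]
force: [1.2, 0.3, 0.4]
width: 85.0
gripper_force: 0.0
```

```bash
python3 - <<'E'
from h import *
from cell import cams
im=cams.get_image('wrist'); pickle.dump(im,open('w15.pkl','wb'))
h=cv2.cvtColor(im['color'],cv2.COLOR_BGR2HSV)
u,v=proj(im,(517.6,47.8,86)).astype(int); m=np.zeros(h.shape[:2],'uint8'); m[v-40:v+40,u-40:u+40]=cv2.inRange(h[v-40:v+40,u-40:u+40],(0,0,0),(180,110,75))
k=max(cv2.findContours(m,0,1)[0],key=cv2.contourArea); e=cv2.fitEllipse(k); print(u,v,cv2.contourArea(k),e,ray(im,*e[0],86).round(1))
E
python3 plan.py 517.6,47.8,23
```

```text
323 202 1164.5 ((324.8360900878906, 195.0353240966797), (41.23969650268555, 44.131370544433594), 97.18983459472656) [518.7  54.3  86. ]
t 34.03 at [517.6  49.7 198.3] [-3.140e+00 -1.000e-03  1.572e+00] w 85.4 gf 0.0
5 x [-0.0004, -0.0, 0.0351]
```

drive_tool(motion=[{"fingers": 1, "linear": [0, 0.0005, 0.035], "twist": 0}, {"fingers": 1, "linear": [0, 0, 0.036], "twist": 0}, {"fingers": 1, "linear": [0, 0, 0.036], "twist": 0}, {"fingers": 1, "linear": [0, 0, 0.036], "twist": 0}, {"fingers": 1, "linear": [0, 0, 0.031], "twist": 0}])

```text
clock: 34.45
eef_pos: [517.8, 50.5, 22.7]
tool_rot: [-3.14, -0.001, 1.574]
force: [0.2, -0.1, -0.2]
width: 85.8
gripper_force: 0.0
```

drive_tool(motion=[{"fingers": 0, "linear": [0, 0, 0], "twist": 0}, {"fingers": 0, "linear": [0, 0, 0], "twist": 0}, {"fingers": 0, "linear": [0, 0, 0], "twist": 0}, {"fingers": 0, "linear": [0, 0, 0], "twist": 0}, {"fingers": 0, "linear": [0, 0, 0], "twist": 0}])

```text
clock: 34.87
eef_pos: [520.1, 49.1, 27.3]
tool_rot: [3.138, -0.001, 1.571]
force: [-0.3, 1.0, 1.5]
width: 43.2
gripper_force: 61.1
```

drive_tool(motion=[{"fingers": 0, "linear": [0, 0, 0], "twist": 0}, {"fingers": 0, "linear": [0, 0, 0], "twist": 0}])

```text
clock: 35.03
eef_pos: [520.1, 49.1, 27.2]
tool_rot: [3.138, -0.001, 1.571]
force: [-0.9, 1.4, 8.3]
width: 43.0
gripper_force: 61.8
```

drive_tool(motion=[{"fingers": 0, "linear": [0, 0, -0.02], "twist": 0}, {"fingers": 0, "linear": [0, 0, -0.035], "twist": 0}, {"fingers": 0, "linear": [0, 0, -0.035], "twist": 0}, {"fingers": 0, "linear": [0, 0, -0.035], "twist": 0}, {"fingers": 0, "linear": [0, 0, -0.035], "twist": 0}])

```text
clock: 35.45
eef_pos: [518.4, 48.2, 187.7]
tool_rot: [3.14, 0.0, 1.571]
force: [0.9, 0.4, -1.0]
width: 42.8
gripper_force: 61.6
```

drive_tool(motion=[{"fingers": 0, "linear": [0, 0, -0.02], "twist": 0}, {"fingers": 0, "linear": [0, 0, 0], "twist": 0}, {"fingers": 0, "linear": [0, 0, 0], "twist": 0}])

```text
clock: 35.7
eef_pos: [519.3, 48.1, 206.9]
tool_rot: [3.138, 0.0, 1.57]
force: [0.3, 0.2, -1.3]
width: 43.2
gripper_force: 61.7
```

```bash
python3 plan.py 434.4,-313.7,200
python3 - <<'E'
from h import *
from cell import cams,monitor
im=cams.get_image('wrist'); p=monitor.read_state()['eef_pos']
h=cv2.cvtColor(im['color'],cv2.COLOR_BGR2HSV); s=h[150:400,220:430]
m=np.zeros(h.shape[:2],'uint8'); m[150:400,220:430]=cv2.inRange(s,(0,120,25),(12,255,200))
n,l,st,c=cv2.connectedComponentsWithStats(m); i=1+st[1:,4].argmax(); print('brown body',st[i],c[i],'tcp+19',proj(im,p+[0,0,19]))
E
```

```text
t 35.7 at [519.3  48.1 206.9] [3.138 0.    1.57 ] w 43.2 gf 61.7
10 x [-0.0362, -0.0085, 0.0007]
brown body [ 274  228   98   74 4067] [321.77403492 258.8977133 ] tcp+19 [321.99447524 274.14585863]
```

drive_tool(motion=[{"fingers": 0, "linear": [-0.0362, -0.0084, 0], "twist": 0}, {"fingers": 0, "linear": [-0.0362, -0.0084, 0], "twist": 0}, {"fingers": 0, "linear": [-0.0362, -0.0084, 0], "twist": 0}, {"fingers": 0, "linear": [-0.0362, -0.0084, 0], "twist": 0}, {"fingers": 0, "linear": [-0.0362, -0.0084, 0], "twist": 0}])

```text
clock: 36.17
eef_pos: [474.6, -134.0, 203.5]
tool_rot: [-3.138, -0.001, 1.571]
force: [0.7, -0.4, -1.2]
width: 43.3
gripper_force: 61.6
```

drive_tool(motion=[{"fingers": 0, "linear": [-0.0362, -0.0084, 0], "twist": 0}, {"fingers": 0, "linear": [-0.0362, -0.0084, 0], "twist": 0}, {"fingers": 0, "linear": [-0.0362, -0.0084, 0], "twist": 0}, {"fingers": 0, "linear": [-0.0362, -0.0084, 0], "twist": 0}, {"fingers": 0, "linear": [-0.0362, -0.0084, 0], "twist": 0}])

```text
clock: 36.58
eef_pos: [432.6, -314.8, 203.4]
tool_rot: [-3.139, -0.002, 1.571]
force: [1.0, -0.4, -1.6]
width: 42.5
gripper_force: 61.6
```

drive_tool(motion=[{"fingers": 0, "linear": [0, 0, 0.03], "twist": 0}, {"fingers": 0, "linear": [0, 0, 0.035], "twist": 0}, {"fingers": 0, "linear": [0, 0, 0.03], "twist": 0}, {"fingers": 0, "linear": [0, 0, 0], "twist": 0}, {"fingers": 0, "linear": [0, 0, 0], "twist": 0}])

```text
clock: 37.0
eef_pos: [432.8, -312.3, 108.0]
tool_rot: [-3.137, -0.003, 1.571]
force: [-0.1, 0.1, -0.7]
width: 42.7
gripper_force: 61.6
```

drive_tool(motion=[{"fingers": 0, "linear": [0, 0, 0], "twist": 0}])

```text
clock: 37.08
eef_pos: [435.2, -313.3, 110.6]
tool_rot: [3.141, -0.0, 1.572]
force: [0.5, -0.8, -0.5]
width: 43.2
gripper_force: 61.6
```

```bash
python3 plan.py 434.4,-313.7,60
python3 - <<'E'
from h import *
from cell import cams,monitor
im=cams.get_image('wrist');pickle.dump(im,open('w16.pkl','wb'))
h=cv2.cvtColor(im['color'],cv2.COLOR_BGR2HSV)
u,v=proj(im,(434.4,-313.7,26)); print('well px',u,v)
for a,c,b,m in blobs(im,'red',amin=300,smin=100): print(a,c,ray(im,*c,104).round(1))
v=int(v)
for r in (v-30,v-22,v-14): print(r,[int(x) for x in h[r,int(u)-50:int(u)+51:4,2]])
E
```

```text
t 37.08 at [ 435.2 -313.3  110.6] [ 3.141 -0.     1.572] w 43.2 gf 61.6
2 x [-0.0002, -0.0004, 0.0253]
well px 322.23713320254984 210.6458712618447
658 [274.2, 20.8] [ 413.1 -203.2  104. ]
3219 [174.2, 266.0] [ 353.6 -321.9  104. ]
180 [60, 63, 61, 62, 60, 58, 58, 75, 102, 102, 101, 102, 102, 101, 101, 101, 102, 102, 91, 56, 56, 56, 57, 79, 53, 144]
188 [149, 62, 61, 62, 59, 70, 86, 102, 111, 147, 151, 151, 150, 149, 150, 150, 149, 110, 101, 102, 99, 58, 60, 60, 62, 83]
196 [224, 59, 64, 59, 69, 85, 107, 149, 150, 152, 151, 150, 149, 150, 149, 150, 150, 150, 151, 150, 103, 108, 55, 58, 91, 60]
```

drive_tool(motion=[{"fingers": 0, "linear": [0, 0.0005, 0.02], "twist": 0}, {"fingers": 0, "linear": [0, 0, 0.02], "twist": 0}, {"fingers": 0, "linear": [0, 0, 0.01], "twist": 0}, {"fingers": 0, "linear": [0, 0, 0.008], "twist": 0}, {"fingers": 0, "linear": [0, 0, 0], "twist": 0}])

```text
clock: 37.55
eef_pos: [435.0, -313.5, 51.8]
tool_rot: [-3.141, -0.0, 1.571]
force: [-0.9, -0.3, -0.7]
width: 43.2
gripper_force: 61.6
```

drive_tool(motion=[{"fingers": 0, "linear": [0, 0, 0.005], "twist": 0}, {"fingers": 0, "linear": [0, 0, 0.005], "twist": 0}, {"fingers": 0, "linear": [0, 0, 0.004], "twist": 0}, {"fingers": 0, "linear": [0, 0, 0], "twist": 0}, {"fingers": 0, "linear": [0, 0, 0], "twist": 0}])

```text
clock: 37.97
eef_pos: [435.1, -313.6, 38.0]
tool_rot: [-3.142, -0.0, 1.571]
force: [-0.2, -0.8, -0.8]
width: 42.9
gripper_force: 61.6
```

drive_tool(motion=[{"fingers": 0, "linear": [0, 0, 0.0035], "twist": 0}, {"fingers": 0, "linear": [0, 0, 0], "twist": 0}, {"fingers": 0, "linear": [0, 0, 0], "twist": 0}])

```text
clock: 38.22
eef_pos: [435.0, -313.5, 34.4]
tool_rot: [-3.141, -0.0, 1.571]
force: [-0.5, -0.4, -0.7]
width: 42.8
gripper_force: 61.6
```

drive_tool(motion=[{"fingers": 0, "linear": [0, 0, 0.0015], "twist": 0}, {"fingers": 0, "linear": [0, 0, 0], "twist": 0}, {"fingers": 0, "linear": [0, 0, 0], "twist": 0}])

```text
clock: 38.47
eef_pos: [435.3, -313.7, 33.2]
tool_rot: [3.141, 0.0, 1.571]
force: [0.5, 0.3, 1.0]
width: 42.9
gripper_force: 61.9
```

Contact with the floor. Releasing, rising and checking.

drive_tool(motion=[{"fingers": 0.72, "linear": [0, 0, 0.0005], "twist": 0}, {"fingers": 0.72, "linear": [0, 0, 0], "twist": 0}, {"fingers": 0.72, "linear": [0, 0, 0], "twist": 0}, {"fingers": 0.72, "linear": [0, 0, 0], "twist": 0}, {"fingers": 0.72, "linear": [0, 0, -0.01], "twist": 0}])

```text
clock: 38.88
eef_pos: [434.0, -312.9, 41.5]
tool_rot: [-3.139, -0.002, 1.571]
force: [-0.5, 0.7, 0.1]
width: 61.3
gripper_force: 0.0
```

drive_tool(motion=[{"fingers": 0.72, "linear": [0, 0, -0.03], "twist": 0}, {"fingers": 1, "linear": [0, 0, -0.035], "twist": 0}, {"fingers": 1, "linear": [0, 0, -0.035], "twist": 0}, {"fingers": 1, "linear": [0, 0, -0.035], "twist": 0}, {"fingers": 1, "linear": [0, 0, -0.035], "twist": 0}])

```text
clock: 39.3
eef_pos: [434.7, -313.2, 215.0]
tool_rot: [3.141, -0.0, 1.571]
force: [0.2, -1.3, -0.3]
width: 85.2
gripper_force: 0.0
```

drive_tool(motion=[{"fingers": 1, "linear": [-0.025, 0, -0.02], "twist": 0}, {"fingers": 1, "linear": [-0.03, 0, -0.02], "twist": 0}, {"fingers": 1, "linear": [0, 0, 0], "twist": 0}, {"fingers": 1, "linear": [0, 0, 0], "twist": 0}])

```text
clock: 39.63
eef_pos: [434.8, -370.6, 254.1]
tool_rot: [3.14, 0.002, 1.567]
force: [-0.7, 0.6, -0.3]
width: 85.4
gripper_force: 0.0
```

```bash
python3 plan.py
python3 - <<'E'
from h import *
from cell import cams
im=cams.get_image('wrist'); print((-im['R'].T@im['t']).round(1))
h=cv2.cvtColor(im['color'],cv2.COLOR_BGR2HSV)
u,v=proj(im,(434.5,-313.7,92)).astype(int)
m=np.zeros(h.shape[:2],'uint8'); m[v-16:v+16,u-16:u+16]=cv2.inRange(h[v-16:v+16,u-16:u+16],(0,0,40),(180,110,80)); print('v at cap',h[v,u],u,v)
k=max(cv2.findContours(m,0,1)[0],key=cv2.contourArea); print(cv2.contourArea(k),cv2.boundingRect(k),ray(im,*cv2.fitEllipse(k)[0],92).round(1))
for a,c,b,mm in blobs(im,'red',amin=200,smin=100,box=(200,50,330,330)): print('red',a,c,ray(im,*c,104).round(1))
for Z in (6,14,30,60): print(Z,h[tuple(proj(im,(434.5,-313.7,Z)).astype(int)[::-1])])
# blues and others from top
t=cams.get_image('top'); o=pickle.load(open('im0.pkl','rb'))['top']
for n,x in(('before',o),('after',t)):
  for col,z in(('blue',104),('green',96),('yellow',104),('red',104)):
    for a,c,b,mm in blobs(x,col,box=(160,130,480,260),amin=70): print(n,col,a,ray(x,*c,z).round(1))
E
```

```text
t 39.63 at [ 434.8 -370.6  254.1] [3.140e+00 2.000e-03 1.567e+00] w 85.4 gf 0.0
[ 433.9 -302.5  396.1]
v at cap [14 50 56] 322 131
763.5 (307, 116, 31, 31) [ 434.6 -313.8   92. ]
red 1147 [236.0, 147.0] [ 351.8 -327.1  104. ]
6 [14 58 57]
14 [14 58 57]
30 [14 58 57]
60 [13 55 56]
before blue 178 [527.8 164.9 104. ]
before blue 158 [425.7 -21.2 104. ]
before green 88 [525.6 -50.3  96. ]
before yellow 175 [427.5  98.  104. ]
before red 179 [426.6  38.4 104. ]
after blue 176 [527.5 164.9 104. ]
after blue 157 [425.7 -21.5 104. ]
after green 113 [456.1 307.9  96. ]
after yellow 192 [370.8 315.6 104. ]
after red 210 [ 350.6 -323.7  104. ]
```

Run:
```python
from h import *
from cell import cams,ctrl,monitor
im=cams.get_image('wrist'); h=cv2.cvtColor(im['color'],cv2.COLOR_BGR2HSV)
u,v=proj(im,(434.5,-313.7,60)).astype(int); w=26
m=cv2.inRange(h[v-w:v+w,u-w:u+w],(0,110,25),(14,255,170)); ys,xs=np.nonzero(m)
print(len(xs),xs.min()-w,xs.max()-w,ys.min()-w,ys.max()-w, ray(im,u+np.mean([xs.min(),xs.max()])-w,v+np.mean([ys.min(),ys.max()])-w,55).round(1))
s=monitor.read_state(); print(s['clock'],np.abs(s['qd']).max().round(3))
c=cams.get_image('scene'); h=cv2.cvtColor(c['color'],cv2.COLOR_BGR2HSV); a=proj(c,(434.5,-313.7,30)).astype(int); b=proj(c,(434.5,-313.7,90)).astype(int); print(a,b,h[a[1],a[0]],h[b[1],b[0]])
```

```text
359 -26 23 -19 25 [ 432.8 -316.7   55. ]
39.7833 0.011
[370 135] [372 116] [ 20  33 170] [18 21 60]
```

Run:
```python
from h import *
from cell import cams
c=cams.get_image('scene'); h=cv2.cvtColor(c['color'],cv2.COLOR_BGR2HSV)
for n,X in(('amber',(434.5,-313.7)),('red',(351.5,-326.5))): print(n,[proj(c,(*X,z)).round().astype(int).tolist() for z in(6,30,50,92,104)])
for v in range(104,146,4): print(v,' '.join('%3d/%3d/%3d'%tuple(h[v,u]) for u in range(352,392,3)))
```

```text
amber [[370, 142], [371, 135], [371, 129], [372, 116], [373, 112]]
red [[399, 147], [400, 140], [401, 134], [402, 121], [403, 117]]
104  88/ 36/168  87/ 34/172  11/ 13/163   1/120/183   2/115/169   4/ 95/171   4/ 96/172   6/ 83/181   5/ 83/178   5/ 83/178   5/ 83/175   2/107/136  13/ 52/152  89/ 37/172
108  89/ 36/171  88/ 36/169  84/ 35/155   5/ 80/144   2/101/169   1/121/173   1/126/172   1/127/173   0/122/177   1/124/177   0/116/173  10/ 59/129  41/ 15/138  86/ 34/174
112  88/ 37/172  86/ 38/170  86/ 26/154  12/ 49/136  20/ 35/196  20/ 34/195  20/ 32/197  20/ 33/195  20/ 32/194  21/ 28/193  18/ 34/190  22/ 33/169  86/ 36/175  87/ 34/173
116  88/ 36/171  89/ 36/172  81/ 26/156  22/ 32/197  19/ 32/194  12/ 18/ 69  21/ 30/ 59  23/ 19/ 55  20/ 25/ 61  21/ 31/196  19/ 36/192  84/ 32/168  82/ 32/177  81/ 28/179
120  86/ 33/172  86/ 34/173  88/ 36/172  85/ 32/177  83/ 31/182  10/ 18/ 43  30/ 10/ 52  40/ 16/ 49  15/ 22/ 47  17/ 38/190  13/ 45/153  85/ 32/174  84/ 30/171  83/ 32/173
124  83/ 33/169  74/ 30/171  84/ 35/174  86/ 35/173  86/ 35/154  10/122/ 92  10/118/ 99  11/116/ 99  10/119/
[... 223 characters left out ...]
  47/ 27/192
132  10/166/154   9/ 81/ 72  50/ 14/ 53  38/ 19/ 55  14/ 49/131  10/113/ 77  11/123/ 83   9/117/ 83  12/107/ 76  18/ 50/ 51  75/ 17/ 88  82/ 30/126  80/ 31/183  19/ 40/212
136  12/181/204  11/181/209 100/ 14/ 55  38/ 21/ 48  23/ 33/131  18/ 34/173  19/ 36/176  20/ 36/165  19/ 37/131  30/ 21/ 49  36/ 22/ 57  10/156/118  13/ 83/162  22/ 35/162
140  12/180/210   7/ 75/ 75  20/ 14/ 55  38/ 16/ 64   6/ 90/133   4/138/142   6/103/153   5/128/131   7/135/102  40/ 13/ 59  90/  5/ 47  12/183/209  11/123/166  19/ 31/114
144  10/110/ 95  15/ 20/ 52  30/  9/ 54  45/ 20/ 51  15/ 19/ 53  30/ 14/ 54  60/  9/ 54  30/ 14/ 55  20/ 28/ 55  40/ 14/ 54  10/165/145  10/180/198  23/ 26/167  21/ 35/212
```

The amber bottle is upright in the well: cap, body and base all fall on the projected axis. Handing in.

```bash
python3 -c "
from cell import ctrl; print(ctrl.finish_job())"
```

```text
the job is handed in; nothing more can be done
None
```

Both kits are made up and the job was handed in at about 40 s on the robot clock; the hand-in returned no verdict, but the last camera checks put all five items in their own carriers and show no measurable movement of the blue-capped spares.

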